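Hang a refilled reagent bottle plumb in the synthesiser's bottle bay

ROBOT

A 7-joint arm with a two-finger parallel gripper is mounted at the origin on the work surface. World frame = base frame: x ahead of the robot, y to its left, z up, the work surface at z = 0. Lengths are in m, angles in rad, forces in N, time in s.
With the tool pointing down it reaches from about 0.425 to 0.875 m from the base axis. Payload 9.9 kg.
Tool frame: the origin (TCP) lies at the very end of the fingers, on their centre line; the grasp point (between the pads) lies 19 mm behind it; z points along the fingers, y is the direction in which the jaws open and shut (so a half turn about z gives the same grasp; the last joint's range is limited). The gripper opens to 85 mm and grips with 20 to 120 N. Pads are 22 mm wide; open, the fingers measure 114 mm over their backs; the gripper's body (76 mm by 85 mm) begins 54 mm behind the grasp point. The pads swing forward as they close: fully open they stand 13 mm farther back than shut.
Start: joints at [1.166, 0.576, 0.025, 1.437, -0.015, 1.129, -0.057], TCP at [0.213, -0.641, 0.231] pointing down, gripper open.
Joint ranges: [-2.76, 2.76], [-0.34, 2.15], [-1.52, 1.57], [0.19, 2.46], [-1.09, 4.23], [0.17, 1.99], [-2.82, 2.82]. Speed limits (rad/s): [2.22, 2.22, 3.01, 3.01, 3.14, 3.14, 3.14].

INTERFACE

Orientations are given as a unit quaternion [x, y, z, w].
In Python, from plant import sensors, vision, sign_off gives the robot as it stands.
- The arm moves only by the tool servo_tool, never from a script. Its argument "targets" is a list of rows, each a list of 4 numbers: the shift along the world's x, y, z each as a share of 40 cm, from -1 to 1, then the turn about the world's z as a share of 180 degrees, from -1 to 1. A call has 1 to 20 rows; each row shifts and turns the commanded pose from where the row before left it; what a row does not reach is not made up. A row lasts 1/10 s, in which the tool goes at most 50 mm and 8.59 degrees, less where a joint would pass 70% of its speed; a pose out of reach is approached as far as the arm can. A call with a number of a shift or a turn outside -1 to 1 is refused whole. A call with a gripper value outside its range is refused whole. "fingers" is the finger opening in mm, from 0 to 85.4, set as the call begins (left out, the last holds). The fingers move at their own pace and stop on an object; "squeeze" is the grip in N (left out, the last holds). Time passes only in rows, so rows that do not move let the fingers close. It gives the time, the measured TCP pose, the force and the opening at its end, in the units of the state.
- sensors.observe(): the state, without advancing time (a new reading comes with each control period).
- vision.get_image(name): name is "side" or "top"; returns a dict with "image" (420x560x3 uint8, blue, green, red), "range_z" (420x560 float32, m along the optical axis (not along the pixel's ray), 0 where there is no reading), "fx", "fy", "cx", "cy" (pixels), "k1" (the pictures are not rectified: a ray, as slopes to the right and down, at radius r is drawn at 1 + k1 r^2 times it, then the intrinsics apply), "world_from_camera" (4x4, takes a point from camera to world coordinates). Camera axes: x right, y down, z forward; pixel columns grow to the right and rows downward; lengths in m; the calibration is good to about 2 mm. A picture is of the moment at which its call begins.
- sign_off(): hands the job in, once; it reports no verdict.
The state is a dict: "t": time; "joints": joint angles; "joint_vel": joint speeds; "joint_efforts": joint torques, N m; "tcp_pos": TCP position; "orientation": TCP orientation; "wrist_force": force on the tool from outside, world axes, zero at the start; "wrist_torque": the same for the moment, N m; "finger_gap": opening from 0.0 (shut) to 1.0 (fully open).
Only numpy, scipy, OpenCV 4.12 (cv2) and the standard library are available. Lean on these libraries where they do the work, as an engineer would, in place of code of your own. Each camera call takes 0.05 s, during which the arm holds its last target.

TASK

The reagent bottle with the blue label is lying in the white cradle. Pick it up by the tan collar on its cap, ease your grip so that it swings down and hangs plumb below your fingers, take a firm grip again, and slide its neck into the free notch of the instrument's fork plate, past the spring catch and fully home. Leave it hanging there on its flange, let go, and do not disturb the other things.

Things in the scene. Friction and masses are not known exactly. Their poses are not given: they have to be found in the camera images.
- bottle: Ivory plastic bottle with blue label, closed, 0.22-0.37 kg, 154 mm long. Origin: centre of its base; own z runs up its axis to the cap. Body 50 mm dia to 86, shoulder to 100, neck 28 mm dia from 100 to 115, flange 46 mm dia from 115 to 119, white cap 31 mm dia to 131, tan fitting 24 mm dia to 151 with the grip collar around it, white tip 23 mm dia to 154. Starts lying in the cradle, cap over its end.
- bottle_collar (a point): Centre of the tan grip collar at the cap end of the blue-labelled bottle, 143 mm from the base on its axis: a disc 34 mm in diameter and only 4 mm thick, so pads across its diameter hold it as on a pivot. 80 N holds the bottle out level; it starts to swing near 50 N, still leans 15 deg at 20 N, hangs plumb near 5 N and slips out below 3 N (open in tiny steps). Carry it firmly: over 20 N.
- bottle_flange (a point): Centre of the underside of the bottle's flange, on its axis, 115 mm from the base. Its z axis is the bottle's axis, towards the cap.
- machine: Low blue-grey bench instrument, fixed. Origin on the bench under the middle of its fork plate; its own x points into the machine (away from its front). Steel fork plate: 250 wide, 4 thick, top 165 mm high, front edge at x -35; two 31 mm notches open to -x. Drip tray below, rim 39 high, out to x -90. Deck behind: 161 high from x 50, 213 from x 115. Cheeks at y +-123 to 145, 161 high.
- free_place (a point): Where the flange's underside centre comes when the bottle hangs fully home in the free notch: 165 mm high, at (0, 48) mm in the machine's frame, axes as the machine's: the bottle slides in along +x from the front edge 35 mm before it. Notch mouth is flared to 43 mm. Neck play 1.5 mm each way. Hung, the bottle's base is 50 mm above the bench.
- catch (a joint): Spring catch of the free notch: brass nose 12 mm in diameter beside the notch on its +y side, 16 mm in front of the place, sticking 6 mm into the notch. Value: metres pushed aside (0 = sprung out, up to 0.009). The neck must push it 3 to 5 mm aside (5 to 12 N of push; a loosely held bottle tips instead), then it springs out again in front of the neck.
- cradle: Fixed white plastic bottle cradle, 125 x 90 mm, that holds the lying bottle's body 34 mm above the bench (axis height). Origin at the centre of its underside; the bottle's cap points to its +x and overhangs its end. End wall 33 mm high at its -x end.
- neighbour: A like bottle with a white label hanging in the other notch, at (0, -48) mm in the machine's frame. Origin at the centre of its base. To be left alone.
- beaker: Small open glass beaker, 60 mm diameter, 75 mm high, standing on the bench; origin at the centre of its base. To be left alone.
- spatula: Spatula, 170 mm long, lying on the bench about along x; origin at the middle of its underside. To be left alone.
- spare_cap: Spare white cap, 40 mm diameter, 28 mm high, standing on the machine's raised rear deck; origin at the centre of its base. To be left alone.
There are look-alikes about, which are no part of the job. Leave any black or red look-alike of the bottle alone.

How it is judged:
On the way:
1. the bottle hangs plumb (within 0.17 rad) and still in a firm grip (fingers pressing with over 32 N in all), its base clear of the bench (angle between bottle's own z axis and vertical below 0.17 rad and height (world z) of bottle above 0.04 m and angular speed of bottle below 0.4 rad/s and contact force between the fingers and bottle above 32 N), for 0.2 s.
At the end, for the whole second after the job is handed in: the blue-labelled bottle hangs upright and still in the free notch, released: flange underside within 4 mm of the place across and 3 mm in height, tilt under 0.06 rad, and the spring catch out again in front of the neck (horizontal distance between bottle_flange and free_place below 0.004 m and z of bottle_flange in the frame of free_place between -0.003 and 0.003 m and angle between bottle's own z axis and vertical below 0.06 rad and value of joint catch below 0.0015 m and linear speed of bottle below 0.02 m/s and contact force between the fingers and bottle below 0.1 N); the robot touches nothing.
It fails at once if another bottle or thing is disturbed (neighbour or spare cap by over 20 mm, beaker or spatula by over 30 mm) (distance of any of neighbour, spare_cap from where it was at the start of the episode above 0.02 m or distance of any of beaker, spatula from where it was at the start of the episode above 0.03 m).
It also fails if it takes over 61 s, if anything falls off the work surface, if the arm or the gripper's body presses on something with over 40 N, if the wrist force passes 120 N, or if a joint passes its speed limit or range.

## Working session

There is one attempt and no reset: what is moved stays moved. The work goes in short steps, Python scripts to look and compute and a tool call to move; the robot and the scene stay as the last step left them, time stands still between calls to the robot, and variables do not carry over. Pictures are saved under pics/ and viewed, and the job is handed in when it is done.

Besides the shell and the picture viewer there is one more tool, called after "Call:" as name(argument=value, ...) on one line, values as JSON. servo_tool: Moves the arm, as the interface text tells. Shift numbers are shares of 40 cm and turn numbers shares of 180 degrees, none past 1 either way. Its arguments: {"type":"object","properties":{"targets":{"type":"array","items":{"type":"array","items":{"type":"number","minimum":-1,"maximum":1}}},"fingers":{"type":"number"},"squeeze":{"type":"number"}},"required":["targets"]}

```bash
mkdir -p pics; ls; python3 - <<'E'
from plant import sensors, vision
import cv2,numpy as np,pickle
s=sensors.observe(); print(s)
d={}
for n in("side","top"):
    v=vision.get_image(n); d[n]=v; cv2.imwrite(f"pics/{n}0.png",v["image"]); print(n,v["fx"],v["fy"],v["cx"],v["cy"],v["k1"],v["world_from_camera"].round(3))
pickle.dump(d,open("v0.pkl","wb"))
E
```

```text
pics
{'t': 0.0, 'joints': array([ 1.16620974,  0.57651379,  0.02483578,  1.43791302, -0.01500875,
        1.12901659, -0.05647409]), 'joint_vel': array([ 3.10180618e-04,  1.70110445e-04,  3.95503625e-05, -7.96337722e-04,
       -6.49313921e-05, -7.20344568e-04,  9.49499867e-05]), 'joint_efforts': array([-1.54949706e-03, -7.65765309e+01,  2.24991649e+00, -2.85967559e+01,
        1.54102111e-02,  1.24454149e-02, -1.15617318e-06]), 'tcp_pos': array([ 0.2127029 , -0.64012426,  0.23045303]), 'orientation': array([ 9.87159161e-01,  1.59737587e-01, -1.69589969e-04, -8.15751109e-04]), 'wrist_force': array([ 0.92246933,  0.09744547, -0.3582673 ]), 'wrist_torque': array([ 0.03185694,  0.05583491, -0.01640107]), 'finger_gap': 0.99947614578751}
side 390.9529074897874 390.9529074897874 272.9428980009495 209.61326185149747 -0.04142707119356902 [[-0.914 -0.275  0.298  0.293]
 [-0.405  0.592 -0.697  0.602]
 [ 0.015 -0.757 -0.653  0.694]
 [ 0.     0.     0.     1.   ]]
top 386.20201779554935 386.20201779554935 284.0063872326981 214.70557043686307 -0.09665837772860267 [[-0.058 -0.976  0.21   0.36 ]
 [-0.998  0.058 -0.005 -0.009]
 [-0.007 -0.21  -0.978  0.95 ]
 [ 0.     0.     0.     1.   ]]
```

View pics/side0.png

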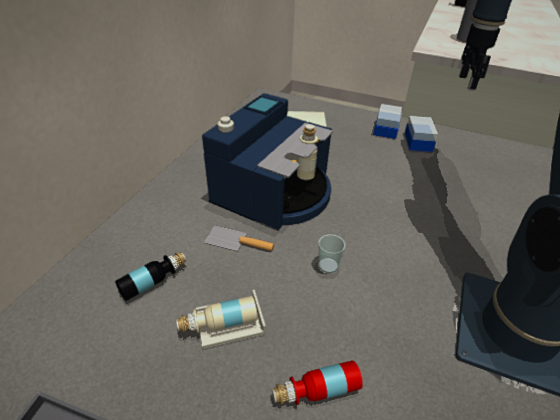

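View pics/top0.png

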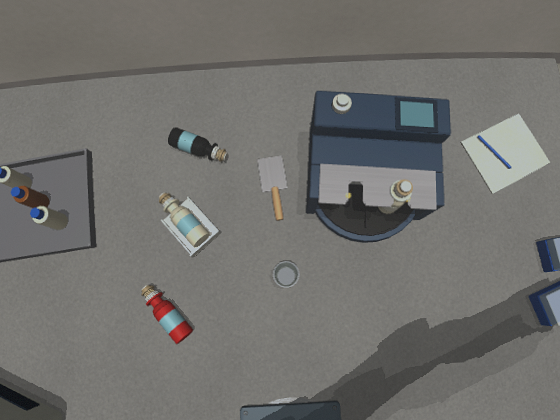

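Candidates: the ivory bottle at side (218,318) / top (185,220), lying in the white cradle; black at side (150,275) / top (198,145); red at side (320,385) / top (167,313). The ivory one fits, as it has ivory plastic and a blue label and lies in the cradle. I'll enlarge it to confirm.

```bash
cat > h.py <<'E'
import numpy as np,cv2,pickle
def K(v): return np.array([[v["fx"],0,v["cx"]],[0,v["fy"],v["cy"]],[0,0,1.]])
def D(v): return np.array([v["k1"],0,0,0.])
def slopes(v,px):
    return cv2.undistortPoints(np.array(px,float).reshape(-1,1,2),K(v),D(v)).reshape(-1,2)
def onz(v,px,z):
    s=slopes(v,px);W=v["world_from_camera"];d=np.c_[s,np.ones(len(s))]@W[:3,:3].T;o=W[:3,3]
    return o+d*((z-o[2])/d[:,2])[:,None]
def tri(vs,pxs):
    A=np.zeros((3,3));b=np.zeros(3);L=[]
    for v,p in zip(vs,pxs):
        W=v["world_from_camera"];d=W[:3,:3]@np.r_[slopes(v,[p])[0],1];d/=np.linalg.norm(d);P=np.eye(3)-np.outer(d,d);A+=P;b+=P@W[:3,3];L.append((P,W[:3,3]))
    x=np.linalg.solve(A,b);return x,[np.linalg.norm(P@(x-o)) for P,o in L]
def cloud(v):
    h,w=v["range_z"].shape;u,vv=np.meshgrid(np.arange(w),np.arange(h))
    s=slopes(v,np.stack([u,vv],-1).reshape(-1,2));z=v["range_z"].reshape(-1,1)
    W=v["world_from_camera"];p=np.c_[s,np.ones(len(s))]*z
    return (p@W[:3,:3].T+W[:3,3]).reshape(h,w,3)
def proj(v,P):
    W=np.linalg.inv(v["world_from_camera"]);p=np.atleast_2d(P)@W[:3,:3].T+W[:3,3]
    r=cv2.projectPoints(p.reshape(-1,1,3),np.zeros(3),np.zeros(3),K(v),D(v))[0];return r.reshape(-1,2)
def crop(v,x,y,w,h,k,name):
    c=v["image"][y:y+h,x:x+w];cv2.imwrite(name,cv2.resize(c,None,fx=k,fy=k,interpolation=cv2.INTER_CUBIC))
E
python3 - <<'E'
from h import *
d=pickle.load(open("v0.pkl","rb"))
crop(d["top"],145,180,85,80,7,"pics/c_top_b.png")
crop(d["side"],165,280,110,75,7,"pics/c_side_b.png")
crop(d["top"],300,150,150,100,5,"pics/c_top_m.png")
crop(d["side"],240,110,100,110,5,"pics/c_side_m.png")
c=cloud(d["top"])
m=(c[...,2]>.158)&(c[...,2]<.172)
np.set_printoptions(precision=4,suppress=True)
print(m.sum(), c[180,330],c[180,425],c[100,380],c[300,250])
E
```

```text
8276 [ 0.5982 -0.1149  0.1655] [ 0.5868 -0.3194  0.1654] [ 0.7527 -0.2291  0.2161] [0.3588 0.0803 0.0012]
```

View pics/c_top_b.png

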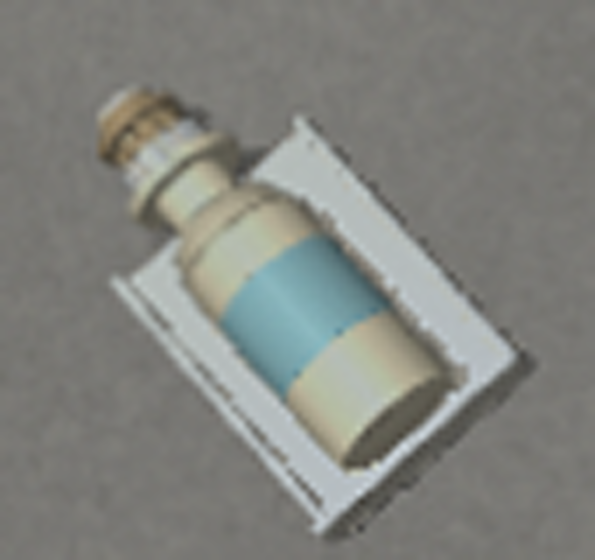

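View pics/c_side_b.png

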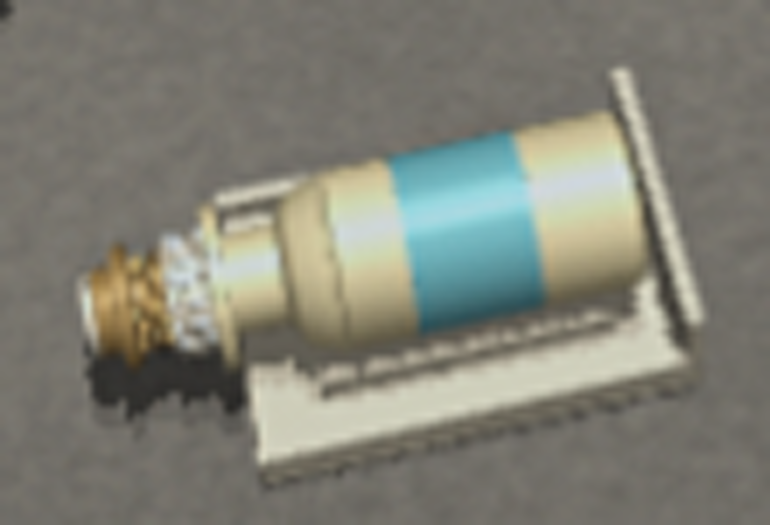

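View pics/c_top_m.png

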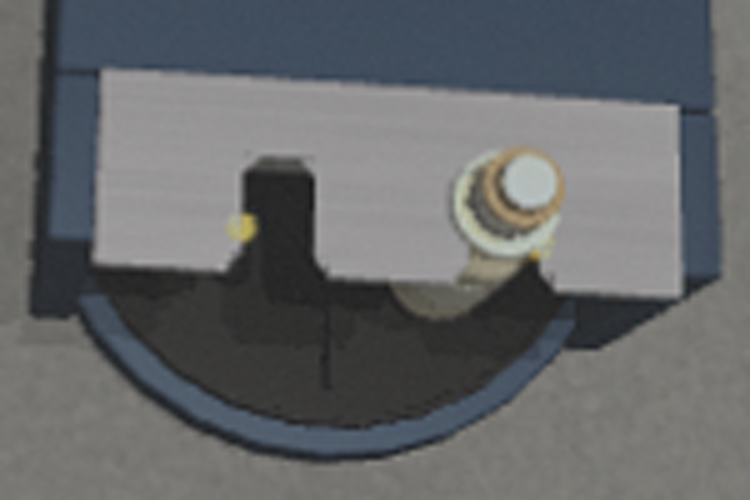

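View pics/c_side_m.png

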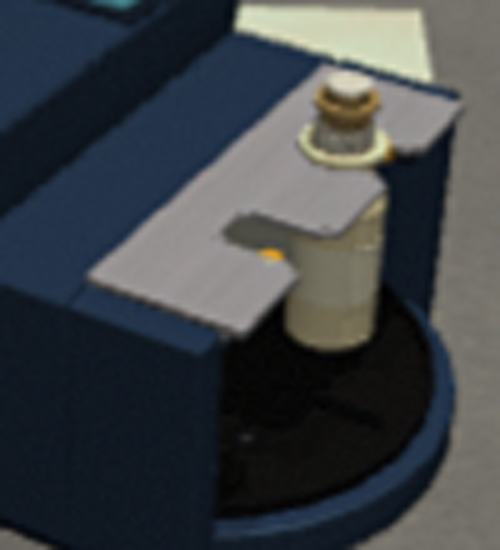

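The crops confirm it: ivory body and blue label, lying in the white cradle with the tan collar overhanging. The top crop shows collar at about (165,199), with the free notch at about (356,190) and its brass nose at (348,195). Next I'll measure the bottle axis and the machine frame.

```bash
cat > m.py <<'E'
from h import *
from scipy.optimize import least_squares
np.set_printoptions(precision=4,suppress=True)
d=pickle.load(open("v0.pkl","rb"))
T,S=d["top"],d["side"]
for n in("top","side"):
    v=d[n];c=cloud(v);hsv=cv2.cvtColor(v["image"],cv2.COLOR_BGR2HSV)
    # machine plate
    m=(abs(c[...,2]-.165)<.004)&(c[...,0]>.45)&(c[...,1]<-.05)&(c[...,1]>-.4)&(hsv[...,1]<60)
    m=cv2.morphologyEx(m.astype(np.uint8),cv2.MORPH_OPEN,np.ones((3,3)))
    k,l,st,ce=cv2.connectedComponentsWithStats(m);i=1+st[1:,4].argmax();m=l==i
    cnt=cv2.findContours(m.astype(np.uint8),cv2.RETR_EXTERNAL,cv2.CHAIN_APPROX_NONE)[0]
    cnt=max(cnt,key=cv2.contourArea).reshape(-1,2)
    P=onz(v,cnt,.165)[:,:2]
    r=cv2.minAreaRect((P*1000).astype(np.float32));print(n,"plate rect",r,"z",np.median(c[...,2][m]))
    np.save(f"plate_{n}.npy",P)
    # brass
    b=(hsv[...,0]>18)&(hsv[...,0]<32)&(hsv[...,1]>140)&(abs(c[...,2]-.165)<.02)&(c[...,0]>.45)&(c[...,1]<-.05)
    ys,xs=np.nonzero(b);print("brass",len(xs),xs.mean(),ys.mean(),onz(v,[[xs.mean(),ys.mean()]],.167), c[b][:,2].mean())
    # bottle
    lab=(hsv[...,0]>85)&(hsv[...,0]<105)&(hsv[...,1]>60)&(c[...,2]<.09)&(c[...,2]>.02)
    x0=[.30,.30]
    k,l,st,ce=cv2.connectedComponentsWithStats(lab.astype(np.uint8))
    for i in range(1,k):
        if st[i,4]>80: print("label",ce[i],st[i,4],c[l==i].mean(0))
E
python3 m.py
```

```text
top plate rect ((579.8889770507812, -215.23367309570312), (252.3653106689453, 88.0080795288086), 83.2232666015625) z 0.1658517345526756
brass 0 nan nan [[nan nan nan]] nan
label [185.8654 140.7   ] 260 [0.7603 0.2228 0.0464]
label [187.0731 223.7731] 260 [0.5442 0.2175 0.0561]
label [170.9771 320.049 ] 306 [0.3225 0.2606 0.0456]
side plate rect ((579.6942138671875, -201.11483764648438), (231.57913208007812, 87.8293228149414), 83.27540588378906) z 0.16485451825393738
brass 7 300.42857142857144 154.71428571428572 [[ 0.556  -0.1791  0.167 ]] 0.16344985133084958
label [141.5437 278.0827] 423 [0.7538 0.2263 0.0408]
label [515.9784 338.5364] 1113 [0.0224 0.0564 0.0447]
label [231.461  312.5746] 449 [0.5359 0.2276 0.0502]
label [334.3706 379.9616] 599 [0.3141 0.2707 0.043 ]m.py:19: RuntimeWarning: Mean of empty slice.
  ys,xs=np.nonzero(b);print("brass",len(xs),xs.mean(),ys.mean(),onz(v,[[xs.mean(),ys.mean()]],.167), c[b][:,2].mean())
  ret = ret.dtype.type(ret / rcount)
```

```bash
cat > m2.py <<'E'
from h import *
np.set_printoptions(precision=4,suppress=True)
for n in("top","side"):
    P=np.load(f"plate_{n}.npy")*1000
    yaw=np.deg2rad(-6.75);o=np.array([572,-215.])
    for it in range(4):
        R=np.array([[np.cos(yaw),np.sin(yaw)],[-np.sin(yaw),np.cos(yaw)]])
        q=(P-o)@R.T
        f=q[(abs(q[:,0]+35)<4)&((abs(q[:,1])<15)|((abs(q[:,1])>80)&(abs(q[:,1])<115)))]
        a,b=np.polyfit(f[:,1],f[:,0],1)
        l=q[(abs(q[:,1]-125)<5)&(abs(q[:,0]-5)<30)];r=q[(abs(q[:,1]+125)<5)&(abs(q[:,0]-5)<30)]
        yl=np.median(l[:,1]) if len(l) else np.nan; yr=np.median(r[:,1]) if len(r) else np.nan
        yaw-=np.arctan(a); 
        dx=b+35; dy=np.nanmean([yl-125,yr+125]) if n=="top" else yl-125
        o=o+R.T@np.array([dx,dy])
    nt=lambda lo,hi:q[(q[:,1]>lo)&(q[:,1]<hi)&(q[:,0]>-15)&(q[:,0]<0)]
    h=q[(abs(q[:,1]-48)<8)&(q[:,0]>5)&(q[:,0]<30)]
    bk=q[(abs(q[:,0]-50)<9)&(abs(q[:,1])<100)]
    print(n,np.rad2deg(yaw),o,a,len(f),"side",yl,yr,"notch sides",np.median(nt(25,48)[:,1]),np.median(nt(48,72)[:,1]),"notch end",h[:,0].max() if len(h) else None,"back",np.median(bk[:,0]))
    R=np.array([[np.cos(yaw),-np.sin(yaw)],[np.sin(yaw),np.cos(yaw)]])
    print(" place",o+R@[0,48])
E
python3 m2.py
```

```text
top -6.883649372173297 [ 572.2341 -214.4579] 1.1372631534146052e-13 50 side 124.64055948445767 -124.6405594635456 notch sides 31.308408736390838 67.1924349245895 notch end 15.68259120354377 back 49.744865375117996
 place [ 577.9871 -166.8039]
side -6.816715495709472 [ 570.7768 -211.4695] -3.3701244888328975e-11 13 side 124.99999952347427 nan notch sides 31.235969649926766 64.60354855900393 notch end 16.885471111563714 back 50.316801794419504
 place [ 576.4741 -163.8088]
```

```bash
cat > m3.py <<'E'
from h import *
from scipy.optimize import least_squares
np.set_printoptions(precision=4,suppress=True)
d=pickle.load(open("v0.pkl","rb"))
for n,wn in(("top",(150,185,215,245)),("side",(170,285,262,345))):
    v=d[n];c=cloud(v);hsv=cv2.cvtColor(v["image"],cv2.COLOR_BGR2HSV)
    lab=(hsv[...,0]>85)&(hsv[...,0]<105)&(hsv[...,1]>60)
    M=np.zeros(lab.shape,bool);M[wn[1]:wn[3],wn[0]:wn[2]]=1
    lp=c[lab&M&(c[...,2]>.03)]
    ang=np.deg2rad(45)
    def ax(p): return np.array([np.cos(p[2]),np.sin(p[2])])
    def dist(p,P):
        nrm=np.array([-np.sin(p[2]),np.cos(p[2])]);l=(P[:,:2]-p[:2])@nrm
        return np.hypot(l,P[:,2]-p[3])
    def body(P,p):
        s=(P[:,:2]-p[:2])@ax(p);return P[(abs(s)<.04)&(dist(p,P)<.032)&(P[:,2]>.03)]
    p=np.r_[lp[:,:2].mean(0),np.deg2rad(40),.034]
    A=c[M]
    for it in range(8):
        B=body(A,p) if it>1 else lp
        r=least_squares(lambda q:np.r_[dist(q,B)-.025,(q[3]-.034)*10],p,loss="soft_l1",f_scale=.001);p=r.x
    a=ax(p);nrm=np.array([-a[1],a[0]])
    print(n,len(B),"axis pt",p[:2],"yaw",np.rad2deg(p[2]),"h",p[3],"rms",np.std(dist(p,B)-.025))
    # axial profile
    s=(A[:,:2]-p[:2])@a;rad=dist(p,A);k=(rad<.035)&(A[:,2]>.022)
    for lo in np.arange(-.07,.1,.004):
        kk=k&(s>=lo)&(s<lo+.004)
        if kk.sum(): print("%.3f n%d r=%.4f"%(lo,kk.sum(),np.percentile(rad[kk],80)),end="; ")
    print()
    tan=(hsv[...,0]>8)&(hsv[...,0]<24)&(hsv[...,1]>85)&M&(c[...,2]>.02)
    ys,xs=np.nonzero(tan);st=(c[tan][:,:2]-p[:2])@a
    print("tan",len(xs),xs.mean(),ys.mean(),"s",np.percentile(st,[2,10,50,90,98]))
    ls=(lp[:,:2]-p[:2])@a;print("label s",ls.min(),ls.max())
    print("white/ivory ends", s[k].min(), s[k].max())
E
python3 m3.py
```

```text
top 0 axis pt [0.3064 0.0123] yaw 41.029972408219145 h 0.034000000517083406 rms nan

tan 2 160.5 196.5 s [0.4138 0.414  0.415  0.4159 0.4161]
label s 0.026959041061641355 0.33087356243220306
white/ivory ends 0.2551056125428564 0.4214920537646667
side 0 axis pt [0.6498 0.2021] yaw -58.30327726722182 h 0.03399999792604296 rms nan
-0.070 n8 r=0.0285; -0.066 n3 r=0.0192; -0.062 n1 r=0.0342; 
tan 136 183.09558823529412 323.3382352941176 s [-0.0993 -0.096  -0.0907 -0.0793 -0.0745]
label s -0.5277611659052087 -0.048719172396742075
white/ivory ends -0.10318995264112835 -0.0610457942818044
  ret = _var(a, axis=axis, dtype=dtype, out=out, ddof=ddof,
  arrmean = um.true_divide(arrmean, div, out=arrmean,
  ret = ret.dtype.type(ret / rcount)
```

```bash
sed -i 's/    M=np.zeros(lab.shape,bool);M\[/    M=np.zeros(lab.shape,bool);V=(v["range_z"]>0)\&(c[...,2]<.075);M[/; s/    lp=c/    M\&=V\n    lp=c/' m3.py; sed -i 's/hsv\[...,1\]>85)&M/hsv[...,1]>(85 if n=="side" else 70))\&M/' m3.py; python3 m3.py
```

```text
top 0 axis pt [ 0.2833 -0.0002] yaw 40.06176518762443 h 0.03399999927453008 rms nan

tan 52 163.80769230769232 197.32692307692307 s [0.4274 0.4283 0.4331 0.4365 0.4405]
label s 0.322329689010848 0.3569117419521381
white/ivory ends 0.2811049030092188 0.4471757038829395
side 0 axis pt [0.9115 0.4529] yaw 31.899655939266253 h 0.03399999880621014 rms nan

tan 136 183.09558823529412 323.3382352941176 s [-0.3538 -0.3521 -0.3449 -0.3373 -0.3355]
label s -0.45600401497134996 -0.4189663101531566
white/ivory ends -0.49524157810290015 -0.3310372112712118
  ret = _var(a, axis=axis, dtype=dtype, out=out, ddof=ddof,
  arrmean = um.true_divide(arrmean, div, out=arrmean,
  ret = ret.dtype.type(ret / rcount)
```

```bash
sed -i 's/(q\[3\]-.034)\*10\]/(q[3]-.034)*10,(q[:2]-lp[:,:2].mean(0))@ax(q)]/' m3.py; python3 m3.py
```

```text
top 669 axis pt [0.5434 0.2184] yaw 40.038572030355894 h 0.035113025137499726 rms 0.001287022280071563
-0.062 n10 r=0.0248; -0.058 n32 r=0.0247; -0.054 n2 r=0.0204; -0.050 n71 r=0.0229; -0.046 n35 r=0.0258; -0.042 n36 r=0.0258; -0.038 n34 r=0.0258; -0.034 n33 r=0.0262; -0.030 n37 r=0.0257; -0.026 n31 r=0.0254; -0.022 n37 r=0.0255; -0.018 n32 r=0.0266; -0.014 n36 r=0.0266; -0.010 n31 r=0.0262; -0.006 n38 r=0.0260; -0.002 n32 r=0.0257; 0.002 n32 r=0.0262; 0.006 n33 r=0.0257; 0.010 n38 r=0.0262; 0.014 n32 r=0.0263; 0.018 n32 r=0.0257; 0.022 n33 r=0.0258; 0.026 n30 r=0.0258; 0.030 n33 r=0.0256; 0.034 n32 r=0.0257; 0.038 n29 r=0.0252; 0.042 n23 r=0.0237; 0.046 n17 r=0.0224; 0.050 n8 r=0.0189; 0.054 n20 r=0.0145; 0.058 n17 r=0.0149; 0.062 n15 r=0.0150; 0.066 n67 r=0.0221; 0.070 n10 r=0.0228; 0.074 n14 r=0.0177; 0.078 n22 r=0.0165; 0.082 n13 r=0.0156; 0.086 n15 r=0.0141; 0.090 n27 r=0.0162; 0.094 n26 r=0.0183; 0.098 n6 r=0.0146; 
tan 52 163.80769230769232 197.32692307692307 s [0.0877 0.0885 0.0933 0.0968 0.1008]
label s -0.017418694413106155 0.017169229644589015
white/ivory ends -0.05864722
[... 440 characters left out ...]
0.0267; 0.002 n54 r=0.0262; 0.006 n53 r=0.0264; 0.010 n57 r=0.0258; 0.014 n53 r=0.0263; 0.018 n56 r=0.0255; 0.022 n55 r=0.0256; 0.026 n54 r=0.0255; 0.030 n55 r=0.0256; 0.034 n53 r=0.0252; 0.038 n55 r=0.0251; 0.042 n49 r=0.0227; 0.046 n45 r=0.0210; 0.050 n35 r=0.0150; 0.054 n31 r=0.0149; 0.058 n31 r=0.0147; 0.062 n29 r=0.0151; 0.066 n50 r=0.0231; 0.070 n35 r=0.0208; 0.074 n35 r=0.0163; 0.078 n36 r=0.0162; 0.082 n27 r=0.0145; 0.086 n26 r=0.0131; 0.090 n37 r=0.0165; 0.094 n29 r=0.0177; 0.098 n29 r=0.0129; 
tan 136 183.09558823529412 323.3382352941176 s [0.0844 0.0862 0.0932 0.1005 0.1021]
label s -0.017325807027756424 0.01703350586745104
white/ivory ends -0.05717872456356495 0.10574247127717087
```

Call:
servo_tool(targets=[[0.042, 0.0958, 0, 0.005], [0.042, 0.0958, 0, 0.005], [0.042, 0.0958, 0, 0.005], [0.042, 0.0958, 0, 0.005], [0.042, 0.0958, 0, 0.005], [0.042, 0.0958, 0, 0.005], [0.042, 0.0958, 0, 0.005], [0.042, 0.0958, 0, 0.005], [0.042, 0.0958, 0, 0.005], [0.042, 0.0958, 0, 0.005], [0.042, 0.0958, 0, 0.005], [0.042, 0.0958, 0, 0.005], [0.042, 0.0958, 0, 0.005], [0.042, 0.0958, 0, 0.005], [0.042, 0.0958, 0, 0.005], [0.042, 0.0958, 0, 0.005], [0.042, 0.0958, 0, 0.005], [0.042, 0.0958, 0, 0.005]], fingers=70, squeeze=100)

```text
t: 1.9
tcp_pos: [0.5155, 0.0508, 0.2311]
orientation: [0.955, 0.297, -0.0, 0.0]
wrist_force: [0.7, -0.9, -0.5]
finger_gap: 0.817
```

Call:
servo_tool(targets=[[0.042, 0.0958, 0, 0.005], [0.042, 0.0958, 0, 0.005], [0.042, 0.0958, 0, 0.005], [0.042, 0.0958, 0, 0.005], [0.042, 0.0958, 0, 0.005], [0.042, 0.0958, 0, 0.005], [0, 0, 0, 0], [0, 0, 0, 0], [0, 0, 0, 0]])

```text
t: 2.8
tcp_pos: [0.6159, 0.2779, 0.2309]
orientation: [0.94, 0.341, -0.0, 0.0]
wrist_force: [-0.1, -1.2, 0.3]
finger_gap: 0.821
```

```bash
python3 - <<'E'
from plant import sensors
from scipy.spatial.transform import Rotation as R
import numpy as np
s=sensors.observe();M=R.from_quat(s["orientation"]).as_matrix();print(s["t"],s["tcp_pos"],M.round(4),s["joints"].round(3),np.rad2deg(np.arctan2(M[1,1],M[0,1])),s["finger_gap"],s["wrist_force"])
E
```

```text
2.8 [0.61594768 0.2778742  0.23090601] [[ 7.669e-01  6.417e-01 -6.000e-04]
 [ 6.417e-01 -7.669e-01 -1.300e-03]
 [-1.300e-03  6.000e-04 -1.000e+00]] [-0.323  0.588 -0.298  1.426  0.179  1.155 -1.521] -50.07961922646286 0.8210419467560761 [-0.09322727 -1.1733795   0.31911296]
```

Call:
servo_tool(targets=[[0, 0.0035, -0.09, 0], [0, 0, -0.09, 0], [0, 0, -0.09, 0], [0, 0, -0.07, 0], [0, 0, 0, 0], [0, 0, 0, 0]])

```text
t: 3.4
tcp_pos: [0.6164, 0.2795, 0.0961]
orientation: [0.94, 0.341, -0.0, 0.0]
wrist_force: [-0.1, 0.4, -0.1]
finger_gap: 0.82
```

```bash
python3 - <<'E'
from plant import sensors, vision
from h import *
s=sensors.observe();print(s["t"],s["tcp_pos"])
for n,b in(("top",(120,150,130,110,5)),("side",(140,240,140,110,5))):
    v=vision.get_image(n);pickle.dump(v,open(f"v1_{n}.pkl","wb"));crop(v,*b,f"pics/a1_{n}.png")
E
```

```text
3.4 [0.61637717 0.27949526 0.09608948]
```

View pics/a1_top.png

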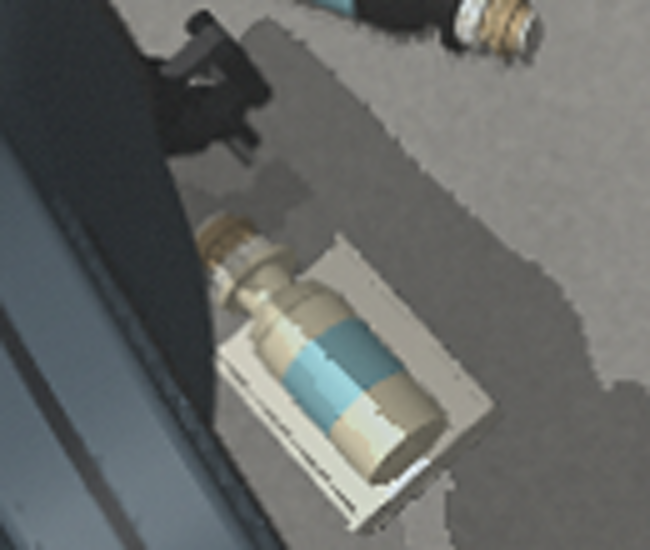

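View pics/a1_side.png

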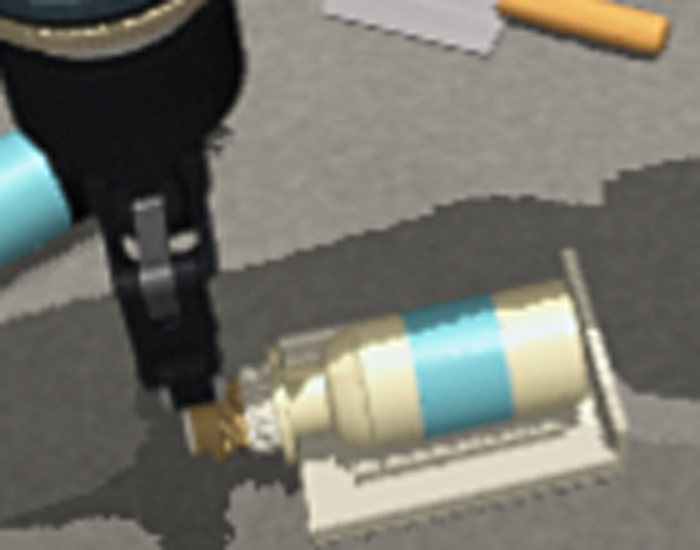

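The side view shows the fingers standing above the collar, with finger tips near (180,319) and the collar near (184,324). I'll descend and close.

Call:
servo_tool(targets=[[0, 0, -0.06, 0], [0, 0, -0.06, 0], [0, 0, -0.05, 0], [0, 0, -0.0325, 0], [0, 0, 0, 0], [0, 0, 0, 0]])

```text
t: 4.1
tcp_pos: [0.6168, 0.2809, 0.0156]
orientation: [0.94, 0.342, 0.001, -0.0]
wrist_force: [-0.2, 0.1, 0.3]
finger_gap: 0.817
```

Call:
servo_tool(targets=[[0, 0, 0, 0], [0, 0, 0, 0], [0, 0, 0, 0], [0, 0, 0, 0], [0, 0, 0, 0], [0, 0, 0, 0], [0, 0, 0, 0], [0, 0, 0, 0]], fingers=20, squeeze=100)

```text
t: 4.9
tcp_pos: [0.6167, 0.2808, 0.0146]
orientation: [0.94, 0.342, 0.001, -0.0]
wrist_force: [3.9, 0.1, 2.1]
finger_gap: 0.336
```

```bash
python3 - <<'E'
from plant import sensors, vision
from h import *
s=sensors.observe();print(s["t"],s["tcp_pos"],s["finger_gap"],s["wrist_force"],s["wrist_torque"])
v=vision.get_image("side");crop(v,140,240,140,110,5,"pics/a2_side.png")
E
```

```text
4.9 [0.61667126 0.28075538 0.01457616] 0.3363252431979088 [3.87004874 0.14158852 2.09618867] [ 0.17973813 -0.73383832  0.09902669]
```

View pics/a2_side.png

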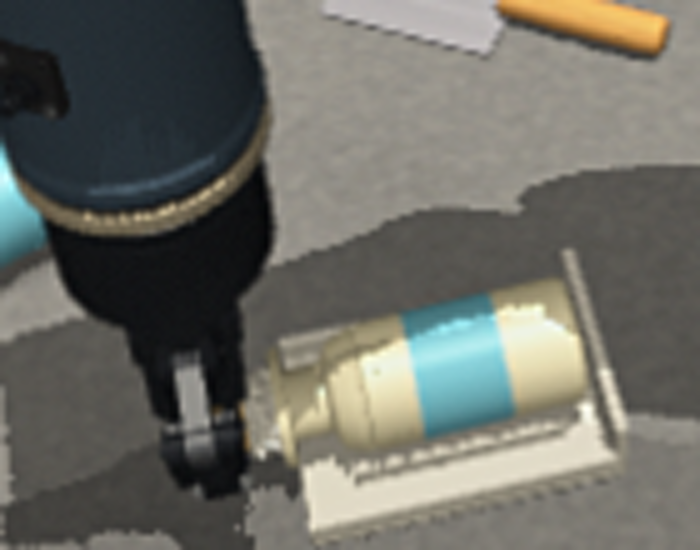

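Call:
servo_tool(targets=[[0, 0, 0.025, 0], [0, 0, 0.05, 0], [0, 0, 0.05, 0], [0, 0, 0.05, 0], [0, 0, 0.025, 0], [0, 0, 0, 0], [0, 0, 0, 0]])

```text
t: 5.65
tcp_pos: [0.6153, 0.2802, 0.0934]
orientation: [0.94, 0.342, -0.001, 0.0]
wrist_force: [-1.0, 0.5, -2.5]
finger_gap: 0.338
```

```bash
python3 - <<'E'
from plant import sensors, vision
from h import *
s=sensors.observe();print(s["t"],s["tcp_pos"],s["finger_gap"],s["wrist_force"],s["wrist_torque"])
v=vision.get_image("side");crop(v,140,190,160,150,4,"pics/a3_side.png")
E
```

```text
5.65 [0.61530104 0.28015459 0.09344192] 0.33808308488327404 [-0.95854348  0.48954784 -2.47552977] [ 0.1649273  -0.18961354  0.10258582]
```

View pics/a3_side.png

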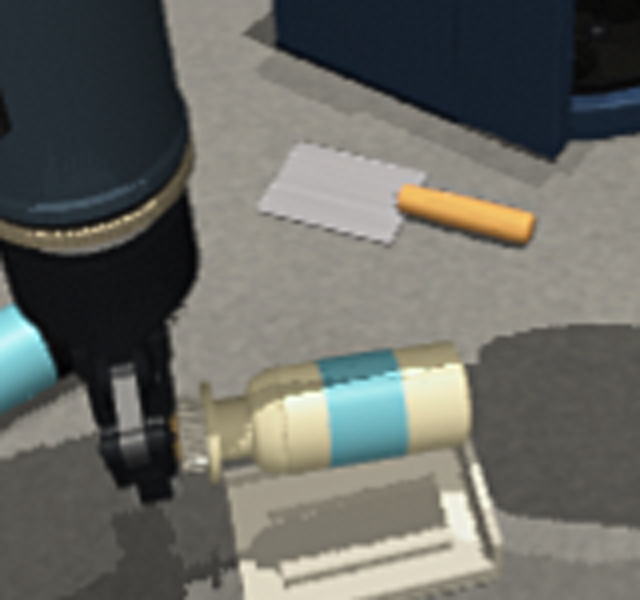

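Call:
servo_tool(targets=[[0, 0, 0.03, 0], [0, 0, 0.06, 0], [0, 0, 0.08, 0], [0, 0, 0.08, 0], [0, 0, 0.04, 0], [0, 0, 0, 0], [0, 0, 0, 0]])

```text
t: 6.4
tcp_pos: [0.6157, 0.2803, 0.2097]
orientation: [0.94, 0.342, -0.0, 0.0]
wrist_force: [0.4, -0.6, -3.4]
finger_gap: 0.336
```

Call:
servo_tool(targets=[[0, 0, 0, 0], [0, 0, 0, 0], [0, 0, 0, 0], [0, 0, 0, 0]], squeeze=50)

```text
t: 6.8
tcp_pos: [0.6159, 0.2805, 0.2097]
orientation: [0.94, 0.342, -0.0, 0.0]
wrist_force: [0.5, -1.0, -3.4]
finger_gap: 0.333
```

Call:
servo_tool(targets=[[0, 0, 0, 0], [0, 0, 0, 0], [0, 0, 0, 0], [0, 0, 0, 0]], squeeze=35)

```text
t: 7.2
tcp_pos: [0.616, 0.2805, 0.2103]
orientation: [0.94, 0.342, 0.0, -0.0]
wrist_force: [-0.3, 0.9, -3.7]
finger_gap: 0.344
```

Call:
servo_tool(targets=[[0, 0, 0, 0], [0, 0, 0, 0], [0, 0, 0, 0], [0, 0, 0, 0]], squeeze=25)

```text
t: 7.6
tcp_pos: [0.6161, 0.2805, 0.2103]
orientation: [0.94, 0.342, 0.0, -0.0]
wrist_force: [-1.0, 0.1, -3.8]
finger_gap: 0.339
```

Call:
servo_tool(targets=[[0, 0, 0, 0], [0, 0, 0, 0], [0, 0, 0, 0], [0, 0, 0, 0]], squeeze=20)

```text
t: 8.0
tcp_pos: [0.6161, 0.2805, 0.2103]
orientation: [0.94, 0.342, -0.0, -0.0]
wrist_force: [-0.6, -0.6, -2.6]
finger_gap: 0.336
```

```bash
python3 - <<'E'
from plant import sensors, vision
from h import *
s=sensors.observe();print(s["t"],s["tcp_pos"],s["finger_gap"],s["wrist_force"],s["wrist_torque"])
v=vision.get_image("side");crop(v,140,170,160,150,4,"pics/a4_side.png")
E
```

```text
8.0 [0.61605074 0.28053023 0.21028243] 0.3360889859071877 [-0.60721271 -0.64724007 -2.63680403] [ 0.12091769 -0.20682952 -0.01727296]
```

View pics/a4_side.png

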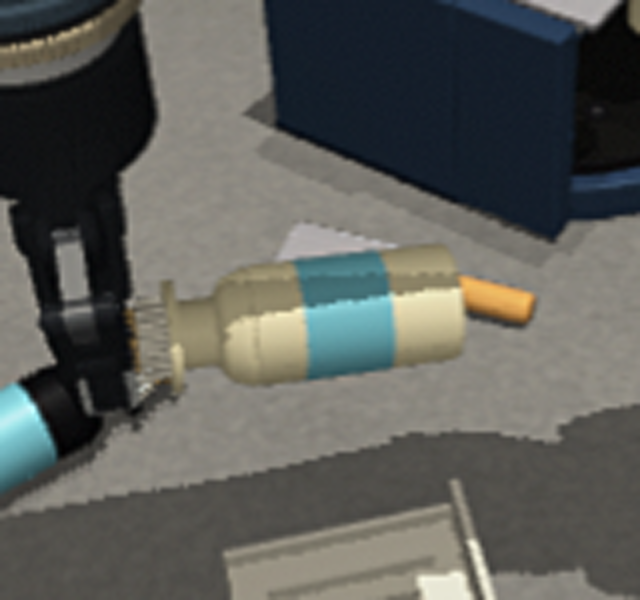

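Squeezing at 20 N alone didn't swing it; the bottle is still level in the view, running from (175,255) to (255,248). I'll set the finger opening explicitly in small steps.

Call:
servo_tool(targets=[[0, 0, 0, 0], [0, 0, 0, 0], [0, 0, 0, 0], [0, 0, 0, 0]], fingers=26, squeeze=20)

```text
t: 8.45
tcp_pos: [0.616, 0.2805, 0.2103]
orientation: [0.94, 0.342, 0.0, -0.0]
wrist_force: [-0.3, -0.1, -2.7]
finger_gap: 0.34
```

```bash
cat > st.py <<'E'
import sys
from plant import sensors, vision
from h import *
from scipy.spatial.transform import Rotation as R
np.set_printoptions(precision=4,suppress=True)
def pose(v):
    """axis of the ivory bottle from label/body depth points"""
    c=cloud(v);hsv=cv2.cvtColor(v["image"],cv2.COLOR_BGR2HSV)
    lab=(hsv[...,0]>85)&(hsv[...,0]<105)&(hsv[...,1]>60)&(v["range_z"]>0)
    return c,lab
if __name__=="__main__":
    s=sensors.observe();print(s["t"],s["tcp_pos"],s["finger_gap"],s["finger_gap"]*85.4,s["wrist_force"],s["wrist_torque"])
    v=vision.get_image("side");cv2.imwrite("pics/full_"+sys.argv[1],v["image"]);pickle.dump(v,open("vl.pkl","wb"))
    a=[int(x) for x in sys.argv[2:7]];crop(v,*a,"pics/"+sys.argv[1])
E
python3 st.py a5.png 140 170 130 150 4
```

```text
8.45 [0.616  0.2805 0.2103] 0.3400426210304891 29.039639836003772 [-0.3342 -0.0969 -2.6609] [ 0.1573 -0.2234  0.021 ]
```

View pics/a5.png

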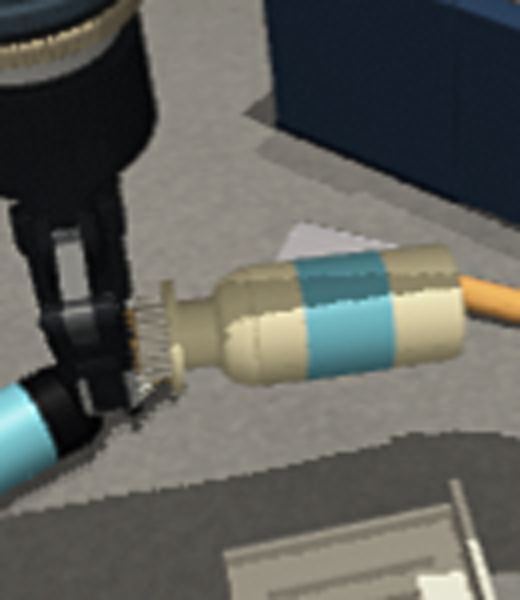

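Call:
servo_tool(targets=[[0, 0, 0, 0], [0, 0, 0, 0], [0, 0, 0, 0]], fingers=28)

```text
t: 8.8
tcp_pos: [0.616, 0.2805, 0.2103]
orientation: [0.94, 0.342, -0.0, -0.0]
wrist_force: [-0.5, -0.2, -3.2]
finger_gap: 0.34
```

```bash
python3 -c "
from plant import sensors;s=sensors.observe();print(s['finger_gap']*85.4,s['wrist_torque'])"
```

```text
29.001743892694396 [ 0.16571302 -0.18720596 -0.01993965]
```

Call:
servo_tool(targets=[[0, 0, 0, 0], [0, 0, 0, 0], [0, 0, 0, 0]], fingers=28.6)

```text
t: 9.1
tcp_pos: [0.616, 0.2805, 0.2103]
orientation: [0.94, 0.342, 0.0, -0.0]
wrist_force: [0.3, 0.2, -3.4]
finger_gap: 0.337
```

```bash
python3 -c "
from plant import sensors;s=sensors.observe();print(s['finger_gap']*85.4,s['wrist_torque'])"
```

```text
28.779663955136527 [ 0.16147314 -0.15685868  0.03670737]
```

Call:
servo_tool(targets=[[0, 0, 0, 0], [0, 0, 0, 0], [0, 0, 0, 0]], fingers=29)

```text
t: 9.4
tcp_pos: [0.6161, 0.2805, 0.2103]
orientation: [0.94, 0.342, -0.0, -0.0]
wrist_force: [0.0, 0.1, -3.9]
finger_gap: 0.344
```

```bash
python3 st.py a6.png 140 170 130 150 4
```

```text
9.4 [0.6161 0.2805 0.2103] 0.344276476945165 29.401211131117094 [ 0.0143  0.1085 -3.9395] [ 0.1718 -0.1836 -0.009 ]
```

View pics/a6.png

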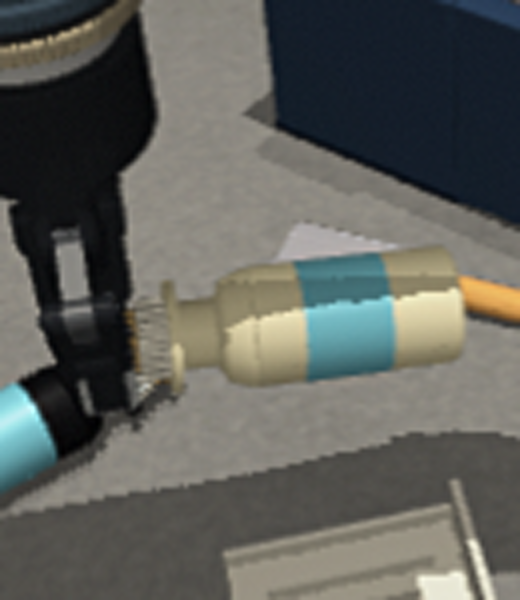

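Call:
servo_tool(targets=[[0, 0, 0, 0], [0, 0, 0, 0], [0, 0, 0, 0]], fingers=29.3)

```text
t: 9.75
tcp_pos: [0.616, 0.2805, 0.2103]
orientation: [0.94, 0.342, 0.0, -0.0]
wrist_force: [-0.4, -0.1, -4.2]
finger_gap: 0.349
```

```bash
python3 -c "
from plant import sensors;s=sensors.observe();print(s['finger_gap']*85.4,s['wrist_torque'],s['wrist_force'])"
```

```text
29.790035841959654 [ 0.1499892  -0.18217454 -0.02287788] [-0.35555782 -0.05500259 -4.1942789 ]
```

Call:
servo_tool(targets=[[0, 0, 0, 0], [0, 0, 0, 0], [0, 0, 0, 0]], fingers=29.6)

```text
t: 10.05
tcp_pos: [0.616, 0.2805, 0.2103]
orientation: [0.94, 0.342, 0.0, -0.0]
wrist_force: [-1.0, 0.3, -2.5]
finger_gap: 0.352
```

```bash
python3 -c "
from plant import sensors;s=sensors.observe();print(s['finger_gap']*85.4,s['wrist_torque'],s['wrist_force'])"
```

```text
30.05382668318702 [ 0.18878839 -0.21531987 -0.01025934] [-0.98424411  0.32827694 -2.52918556]
```

Call:
servo_tool(targets=[[0, 0, 0, 0], [0, 0, 0, 0], [0, 0, 0, 0]], fingers=29.9)

```text
t: 10.35
tcp_pos: [0.616, 0.2805, 0.2103]
orientation: [0.94, 0.342, -0.0, -0.0]
wrist_force: [-0.1, 0.0, -3.1]
finger_gap: 0.35
```

```bash
python3 st.py a7.png 140 170 130 150 4
```

```text
10.35 [0.616  0.2805 0.2103] 0.3500393927394079 29.893364139945433 [-0.0903  0.0163 -3.1314] [ 0.1514 -0.1849 -0.0039]
```

View pics/a7.png

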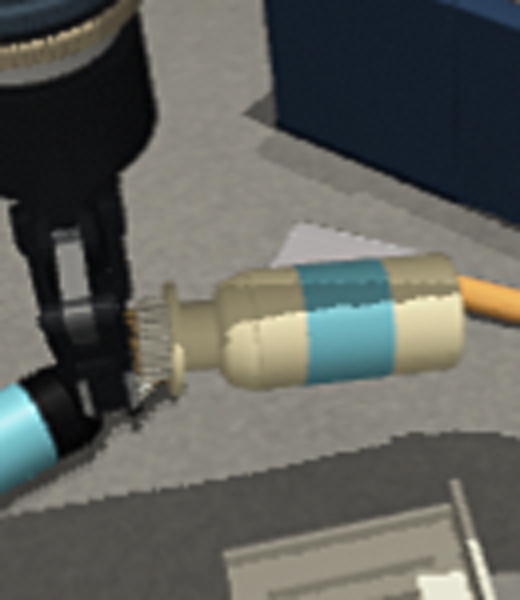

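Call:
servo_tool(targets=[[0, 0, 0, 0], [0, 0, 0, 0], [0, 0, 0, 0]], fingers=30.1)

```text
t: 10.7
tcp_pos: [0.616, 0.2805, 0.2103]
orientation: [0.94, 0.342, 0.0, 0.0]
wrist_force: [0.3, -1.1, -3.0]
finger_gap: 0.357
```

```bash
python3 -c "
from plant import sensors;s=sensors.observe();print(s['finger_gap']*85.4,s['wrist_torque'],s['wrist_force'])"
```

```text
30.519798653635764 [ 0.19027243 -0.18253697  0.03890642] [ 0.29076251 -1.05746415 -2.99320333]
```

Call:
servo_tool(targets=[[0, 0, 0, 0], [0, 0, 0, 0], [0, 0, 0, 0]], fingers=30.3)

```text
t: 11.0
tcp_pos: [0.616, 0.2805, 0.2103]
orientation: [0.94, 0.342, -0.0, -0.0]
wrist_force: [0.1, 0.3, -3.5]
finger_gap: 0.358
```

```bash
python3 st.py a8.png 140 170 130 150 4
```

```text
11.0 [0.616  0.2805 0.2103] 0.35798918964738213 30.572276795886435 [ 0.0854  0.2967 -3.517 ] [ 0.2022 -0.1914 -0.0388]
```

View pics/a8.png

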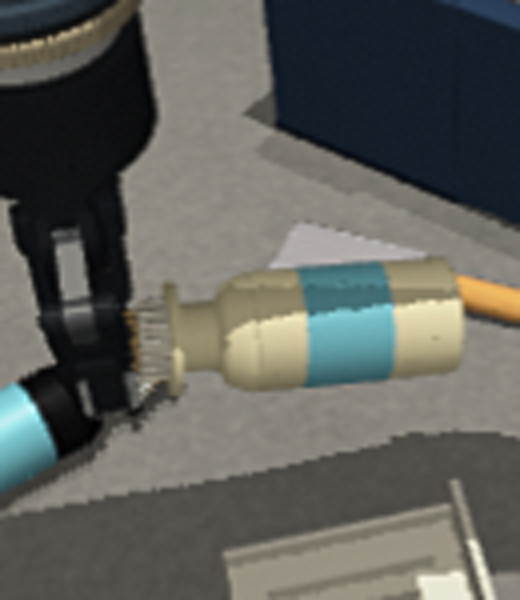

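Call:
servo_tool(targets=[[0, 0, 0, 0], [0, 0, 0, 0], [0, 0, 0, 0]], fingers=30.6)

```text
t: 11.35
tcp_pos: [0.616, 0.2805, 0.2103]
orientation: [0.94, 0.342, -0.0, -0.0]
wrist_force: [0.3, 0.1, -3.2]
finger_gap: 0.364
```

Call:
servo_tool(targets=[[0, 0, 0, 0], [0, 0, 0, 0], [0, 0, 0, 0]], fingers=30.9)

```text
t: 11.65
tcp_pos: [0.6161, 0.2806, 0.2103]
orientation: [0.94, 0.342, 0.0, -0.0]
wrist_force: [0.9, 0.2, -2.8]
finger_gap: 0.363
```

```bash
python3 st.py a9.png 140 170 130 150 4
```

```text
11.65 [0.6161 0.2806 0.2103] 0.3631735730563983 31.015023139016417 [ 0.938   0.1926 -2.7722] [ 0.1365 -0.1659 -0.0239]
```

View pics/a9.png

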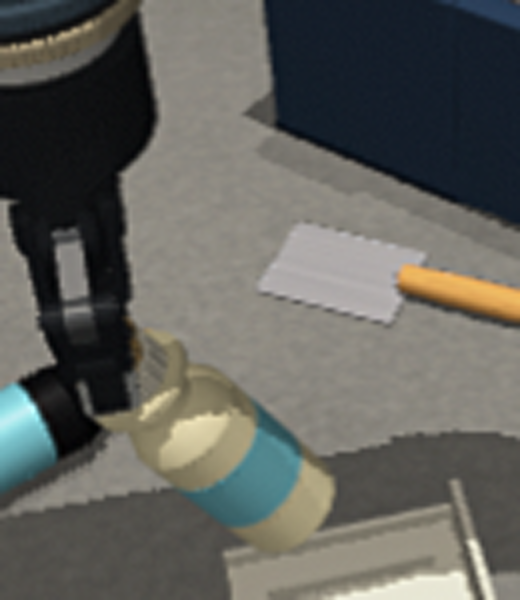

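Now it is swinging; the bottle base is at about (213,302) in the view. I'll wait, then open in smaller steps.

Call:
servo_tool(targets=[[0, 0, 0, 0], [0, 0, 0, 0], [0, 0, 0, 0]])

```text
t: 12.0
tcp_pos: [0.616, 0.2805, 0.2103]
orientation: [0.94, 0.342, -0.0, -0.0]
wrist_force: [-0.1, -0.2, -3.8]
finger_gap: 0.362
```

```bash
python3 st.py a10.png 140 170 130 150 4
```

```text
12.0 [0.616  0.2805 0.2103] 0.36183170532417414 30.900427634684473 [-0.1001 -0.1948 -3.8483] [ 0.1122 -0.1075  0.0155]
```

View pics/a10.png

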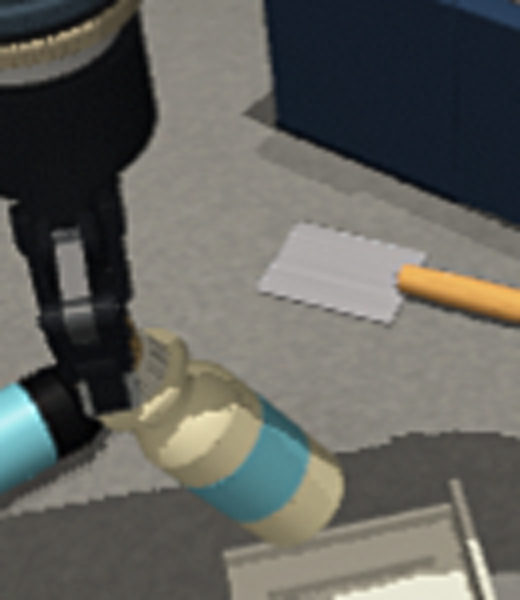

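Call:
servo_tool(targets=[[0, 0, 0, 0], [0, 0, 0, 0], [0, 0, 0, 0]], fingers=31.05)

```text
t: 12.35
tcp_pos: [0.616, 0.2805, 0.2103]
orientation: [0.94, 0.342, -0.0, -0.0]
wrist_force: [-1.1, 0.7, -3.8]
finger_gap: 0.368
```

Call:
servo_tool(targets=[[0, 0, 0, 0], [0, 0, 0, 0], [0, 0, 0, 0]], fingers=31.2)

```text
t: 12.65
tcp_pos: [0.616, 0.2805, 0.2103]
orientation: [0.94, 0.342, -0.0, 0.0]
wrist_force: [-0.3, 0.2, -3.5]
finger_gap: 0.37
```

```bash
python3 st.py a11.png 140 170 130 150 4
```

```text
12.65 [0.616  0.2805 0.2103] 0.3700755480482502 31.604451803320572 [-0.2958  0.1578 -3.4614] [ 0.0885 -0.0831 -0.0027]
```

View pics/a11.png

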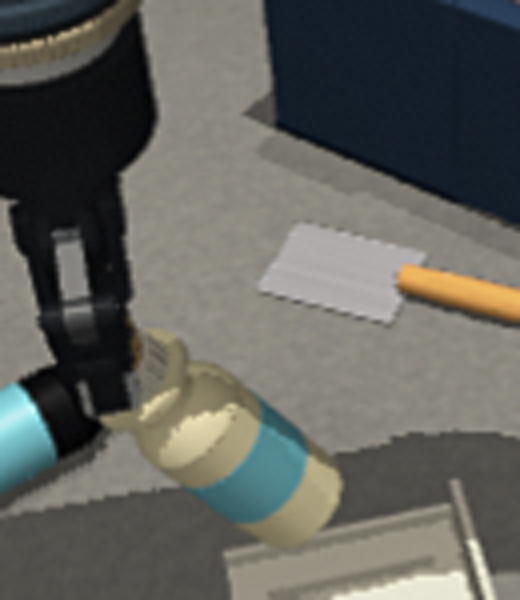

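Call:
servo_tool(targets=[[0, 0, 0, 0], [0, 0, 0, 0], [0, 0, 0, 0]], fingers=31.35)

```text
t: 13.0
tcp_pos: [0.616, 0.2805, 0.2103]
orientation: [0.94, 0.342, -0.0, -0.0]
wrist_force: [-0.9, -0.4, -3.7]
finger_gap: 0.367
```

Call:
servo_tool(targets=[[0, 0, 0, 0], [0, 0, 0, 0], [0, 0, 0, 0]], fingers=31.5)

```text
t: 13.3
tcp_pos: [0.616, 0.2805, 0.2103]
orientation: [0.94, 0.342, -0.0, -0.0]
wrist_force: [-0.3, 0.5, -3.8]
finger_gap: 0.378
```

```bash
python3 st.py a12.png 140 170 130 150 4
```

```text
13.3 [0.616  0.2805 0.2103] 0.3781401524923685 32.29316902284827 [-0.3009  0.5198 -3.7796] [ 0.0546 -0.0879  0.015 ]
```

View pics/a12.png

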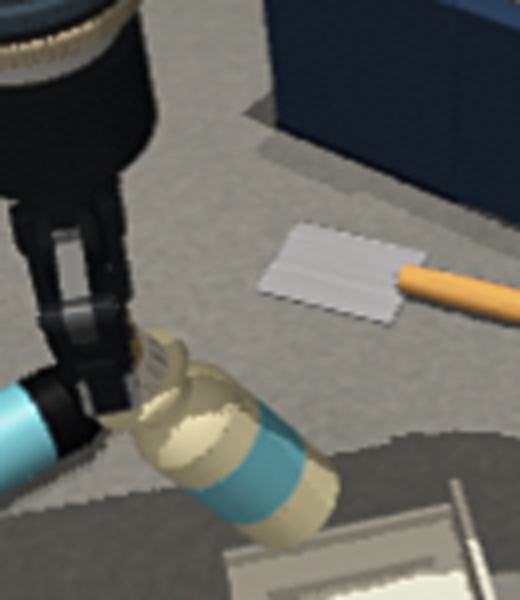

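```bash
cat >> st.py <<'E'
    from scipy.optimize import least_squares
    c,lab=pose(v);P=c[lab]
    tp=s["tcp_pos"];Rm=R.from_quat(s["orientation"]).as_matrix();piv=tp+[0,0,.019]
    r=np.linalg.norm(P-piv,axis=1);P=P[(r>.065)&(r<.13)]
    def f(q):
        # q: lean about jaw axis, lean about other, pivot offsets
        a=-np.cos(q[0])*np.cos(q[1])*np.array([0,0,1.])-np.sin(q[0])*Rm[:,0]+np.sin(q[1])*Rm[:,1]
        a/=np.linalg.norm(a);D_=P-(piv+[0,0,0]+Rm[:,0]*q[2]+Rm[:,1]*q[3]);return np.r_[np.linalg.norm(np.cross(D_,a),axis=1)-.025,q[2:]*3,q[1]*.3]
    best=min((least_squares(f,[g,0,0,0],loss="soft_l1",f_scale=.001) for g in(0,.4,.8,1.2)),key=lambda r:r.cost)
    print("n",len(P),"lean deg",np.rad2deg(best.x[:2]),"off",best.x[2:],best.cost)
E
python3 st.py a13.png 140 170 130 150 4
```

```text
13.35 [0.6161 0.2805 0.2103] 0.3749056646545668 32.01694376150001 [ 0.7051 -0.1641 -3.7646] [ 0.0673 -0.0807 -0.002 ]
n 426 lean deg [15.7724  1.7696] off [-0.0187 -0.0023] 0.0007204803093906594
```

```bash
sed -i 's/q\[2:\]\*3,q\[1\]\*.3/q[2:]*20,q[1]*.5/' st.py
python3 st.py a14.png 140 170 130 150 4
```

```text
13.4 [0.616  0.2805 0.2103] 0.37460000927868264 31.9908407923995 [-0.3726 -0.1146 -3.3112] [ 0.0775 -0.0971 -0.0375]
n 423 lean deg [24.9572  0.2779] off [-0.0031 -0.0001] 0.0008566995717316788
```

Call:
servo_tool(targets=[[0, 0, 0, 0], [0, 0, 0, 0], [0, 0, 0, 0]], fingers=31.8)

```text
t: 13.75
tcp_pos: [0.6161, 0.2805, 0.2103]
orientation: [0.94, 0.342, 0.0, -0.0]
wrist_force: [-0.2, -0.3, -3.4]
finger_gap: 0.375
```

Call:
servo_tool(targets=[[0, 0, 0, 0], [0, 0, 0, 0], [0, 0, 0, 0]], fingers=32.1)

```text
t: 14.05
tcp_pos: [0.6161, 0.2805, 0.2103]
orientation: [0.94, 0.342, 0.0, -0.0]
wrist_force: [0.4, -0.1, -2.5]
finger_gap: 0.375
```

```bash
python3 st.py a15.png 140 170 130 150 4
```

```text
14.05 [0.6161 0.2805 0.2103] 0.374979956513 32.0232882862102 [ 0.3873 -0.0898 -2.472 ] [ 0.0532 -0.0669  0.0174]
n 385 lean deg [14.5359  0.2939] off [-0.0003 -0.0001] 0.0006322664547022977
```

Call:
servo_tool(targets=[[0, 0, 0, 0], [0, 0, 0, 0], [0, 0, 0, 0]], fingers=32.3)

```text
t: 14.4
tcp_pos: [0.6161, 0.2805, 0.2103]
orientation: [0.94, 0.342, 0.0, -0.0]
wrist_force: [-0.0, 0.4, -3.1]
finger_gap: 0.379
```

```bash
python3 st.py a16.png 140 170 130 150 4
```

```text
14.4 [0.6161 0.2805 0.2103] 0.37938298732167985 32.39930711727146 [-0.0313  0.449  -3.1358] [ 0.0433 -0.0861  0.0547]
n 370 lean deg [12.0693  0.2504] off [-0. -0.] 0.0003797560107780232
```

Call:
servo_tool(targets=[[0, 0, 0, 0], [0, 0, 0, 0], [0, 0, 0, 0]], fingers=32.4)

```text
t: 14.75
tcp_pos: [0.6161, 0.2805, 0.2103]
orientation: [0.94, 0.342, -0.0, 0.0]
wrist_force: [-0.1, -0.2, -2.8]
finger_gap: 0.379
```

```bash
python3 st.py a17.png 140 170 130 150 4
```

```text
14.75 [0.6161 0.2805 0.2103] 0.37894194037816703 32.361641708295465 [-0.0577 -0.2337 -2.798 ] [ 0.057  -0.0231  0.0019]
n 376 lean deg [11.7264  0.1757] off [-0.0001 -0.    ] 0.0004192638572129019
```

Call:
servo_tool(targets=[[0, 0, 0, 0], [0, 0, 0, 0], [0, 0, 0, 0]], fingers=32.5)

```text
t: 15.1
tcp_pos: [0.616, 0.2805, 0.2103]
orientation: [0.94, 0.342, 0.0, -0.0]
wrist_force: [-0.6, 0.8, -2.4]
finger_gap: 0.378
```

```bash
python3 st.py a18.png 140 170 130 150 4
```

```text
15.1 [0.616  0.2805 0.2103] 0.3783317094334659 32.30952798561799 [-0.5824  0.7773 -2.3983] [ 0.0237 -0.0581  0.0614]
n 373 lean deg [9.3544 0.5823] off [-0.0001 -0.0006] 0.0004572557719867734
```

Call:
servo_tool(targets=[[0, 0, 0, 0], [0, 0, 0, 0], [0, 0, 0, 0]], fingers=32.6)

```text
t: 15.45
tcp_pos: [0.616, 0.2805, 0.2103]
orientation: [0.94, 0.342, -0.0, 0.0]
wrist_force: [0.1, 0.5, -4.1]
finger_gap: 0.385
```

```bash
python3 st.py a19.png 140 170 130 150 4
```

```text
15.45 [0.616  0.2805 0.2103] 0.38542320249104556 32.915141492735295 [ 0.1137  0.5486 -4.0657] [ 0.0637 -0.036   0.025 ]
n 369 lean deg [9.1909 0.236 ] off [-0. -0.] 0.00026812893000096536
```

Call:
servo_tool(targets=[[0, 0, 0, 0], [0, 0, 0, 0], [0, 0, 0, 0]], fingers=32.7)

```text
t: 15.8
tcp_pos: [0.6161, 0.2805, 0.2103]
orientation: [0.94, 0.342, 0.0, -0.0]
wrist_force: [0.1, -0.4, -3.0]
finger_gap: 0.383
```

```bash
python3 st.py a20.png 140 170 130 150 4
```

```text
15.8 [0.6161 0.2805 0.2103] 0.38339721066944243 32.74212179117038 [ 0.1461 -0.4025 -2.9933] [ 0.0589 -0.064  -0.0204]
n 366 lean deg [6.6157 0.2151] off [-0. -0.] 0.00030488195338302065
```

View pics/a20.png

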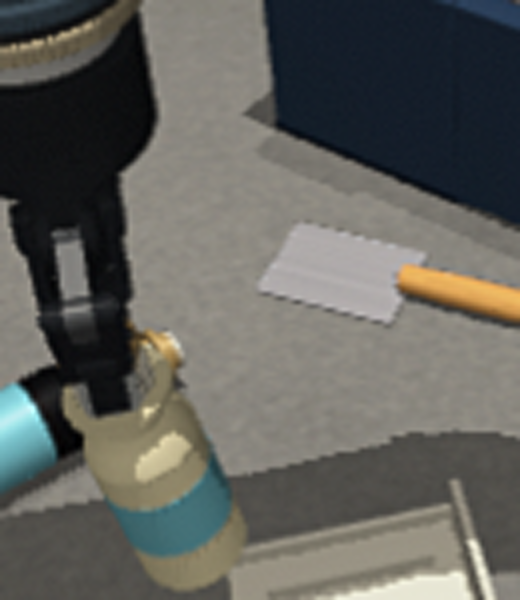

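```bash
python3 - <<'E'
from h import *
v=pickle.load(open("vl.pkl","rb"))
piv=np.array([.6161,.2805,.2293])
f=(proj(v,[piv,piv+[0,0,.011],piv-[0,0,.028],piv-[0,0,.143]])-[140,170])*4;print(f.round(0))
# free cylinder fit on label+body
from scipy.optimize import least_squares
c=cloud(v);hsv=cv2.cvtColor(v["image"],cv2.COLOR_BGR2HSV)
m=(v["range_z"]>0)&(abs(c[...,0]-piv[0])<.09)&(abs(c[...,1]-piv[1])<.09)&(c[...,2]>.075)&(c[...,2]<.17)&(hsv[...,2]>60)
lab=m&(hsv[...,0]>85)&(hsv[...,0]<105)&(hsv[...,1]>60)
iv=m&(hsv[...,0]>12)&(hsv[...,0]<35)&(hsv[...,1]>30)
P=c[lab|iv];print(len(P),lab.sum())
def f(q):
    a=np.array([q[0],q[1],1.]);a/=np.linalg.norm(a);o=np.r_[q[2:4],.12];return np.linalg.norm(np.cross(P-o,a),axis=1)-.025
for it in range(3):
    r=least_squares(f,[0,0,*piv[:2]],loss="soft_l1",f_scale=.001);q=r.x;k=abs(f(q))<.004;P=P[k]
a=np.array([q[0],q[1],1.]);print(q, np.rad2deg(np.arctan(np.hypot(*q[:2]))),"at pivot height",q[2:4]+q[:2]*(.2293-.12),len(P))
E
```

```text
[[101. 340.]
 [ 97. 321.]
 [113. 386.]
 [153. 551.]]
835 352
[0.10778632 0.09684551 0.60647001 0.27164111] 8.244956350202894 at pivot height [0.61825106 0.28222632] 835
```

```bash
cat > lean.py <<'E'
from plant import sensors,vision
from h import *
from scipy.optimize import least_squares
import sys
np.set_printoptions(precision=4,suppress=True)
def fit(v,piv,rad=.025):
    c=cloud(v);hsv=cv2.cvtColor(v["image"],cv2.COLOR_BGR2HSV);z0=piv[2]-.11
    m=(v["range_z"]>0)&(abs(c[...,0]-piv[0])<.07)&(abs(c[...,1]-piv[1])<.07)&(c[...,2]>piv[2]-.142)&(c[...,2]<piv[2]-.06)
    lab=m&(hsv[...,0]>85)&(hsv[...,0]<105)&(hsv[...,1]>60)
    iv=m&(hsv[...,0]>12)&(hsv[...,0]<35)&(hsv[...,1]>30)
    P=c[lab|iv]
    def f(q):
        a=np.array([q[0],q[1],1.]);a/=np.linalg.norm(a);return np.linalg.norm(np.cross(P-np.r_[q[2:4],z0],a),axis=1)-rad
    for it in range(3):
        q=least_squares(f,[0,0,*piv[:2]],loss="soft_l1",f_scale=.001).x;P=P[abs(f(q))<.004]
    return q,len(P),z0
if __name__=="__main__":
    s=sensors.observe();piv=s["tcp_pos"]+[0,0,.019]
    print(s["t"],s["tcp_pos"],s["finger_gap"]*85.4,s["wrist_force"],s["wrist_torque"])
    for n in sys.argv[2:]:
        v=vision.get_image(n);pickle.dump(v,open(f"vl_{n}.pkl","wb"));cv2.imwrite(f"pics/{sys.argv[1]}_{n}.png",v["image"])
        q,k,z0=fit(v,piv);print(n,k,"slope",q[:2],"tilt deg",np.rad2deg(np.arctan(np.hypot(*q[:2]))),"axis at collar",q[2:4]+q[:2]*.11,"at flange",q[2:4]+q[:2]*.082)
E

```

Call:
servo_tool(targets=[[0, 0, 0, 0], [0, 0, 0, 0], [0, 0, 0, 0]], fingers=32.8)

```text
t: 16.15
tcp_pos: [0.6161, 0.2805, 0.2103]
orientation: [0.94, 0.342, 0.0, -0.0]
wrist_force: [0.1, 0.8, -3.2]
finger_gap: 0.384
```

```bash
python3 lean.py b1 side
```

```text
16.15 [0.6161 0.2805 0.2103] 32.81223674086794 [ 0.1427  0.7868 -3.239 ] [ 0.0184 -0.0157 -0.0105]
side 788 slope [0.1017 0.09  ] tilt deg 7.730400747543944 axis at collar [0.6181 0.2819] at flange [0.6153 0.2794]
```

Call:
servo_tool(targets=[[0, 0, 0, 0], [0, 0, 0, 0], [0, 0, 0, 0]], fingers=32.9)

```text
t: 16.5
tcp_pos: [0.616, 0.2805, 0.2103]
orientation: [0.94, 0.342, -0.0, -0.0]
wrist_force: [0.2, -1.0, -2.8]
finger_gap: 0.385
```

```bash
python3 lean.py b2 side
```

```text
16.5 [0.616  0.2805 0.2103] 32.89077892690081 [ 0.188  -1.0313 -2.8286] [ 0.0352 -0.0055  0.0066]
side 793 slope [0.0838 0.0747] tilt deg 6.402992211826917 axis at collar [0.6183 0.282 ] at flange [0.6159 0.2799]
```

Call:
servo_tool(targets=[[0, 0, 0, 0], [0, 0, 0, 0], [0, 0, 0, 0]], fingers=33.0)

```text
t: 16.85
tcp_pos: [0.616, 0.2805, 0.2103]
orientation: [0.94, 0.342, 0.0, -0.0]
wrist_force: [-0.2, 0.1, -2.4]
finger_gap: 0.387
```

```bash
python3 lean.py b3 side
```

```text
16.85 [0.616  0.2805 0.2103] 33.046273740301274 [-0.2412  0.1475 -2.4275] [ 0.0092 -0.0114  0.0127]
side 798 slope [0.0745 0.0674] tilt deg 5.734535608006295 axis at collar [0.6181 0.2819] at flange [0.616 0.28 ]
```

Call:
servo_tool(targets=[[0, 0, 0, 0], [0, 0, 0, 0], [0, 0, 0, 0]], fingers=33.1)

```text
t: 17.2
tcp_pos: [0.616, 0.2805, 0.2103]
orientation: [0.94, 0.342, -0.0, -0.0]
wrist_force: [-0.1, 0.6, -3.4]
finger_gap: 0.387
```

```bash
python3 lean.py b4 side
```

```text
17.2 [0.616  0.2805 0.2103] 33.03589215773371 [-0.0686  0.592  -3.3654] [0.0514 0.01   0.0116]
side 776 slope [0.0506 0.0508] tilt deg 4.102992296561433 axis at collar [0.6181 0.2823] at flange [0.6166 0.2808]
```

Call:
servo_tool(targets=[[0, 0, 0, 0], [0, 0, 0, 0], [0, 0, 0, 0]], fingers=33.15)

```text
t: 17.55
tcp_pos: [0.616, 0.2805, 0.2103]
orientation: [0.94, 0.342, -0.0, 0.0]
wrist_force: [-0.9, -0.3, -3.6]
finger_gap: 0.386
```

```bash
python3 lean.py b5 side
```

```text
17.55 [0.616  0.2805 0.2103] 32.94937627553316 [-0.9352 -0.3086 -3.5837] [-0.0338 -0.0119 -0.0074]
side 792 slope [0.0583 0.0525] tilt deg 4.485825269160007 axis at collar [0.6185 0.2822] at flange [0.6169 0.2807]
```

Call:
servo_tool(targets=[[0, 0, 0, 0], [0, 0, 0, 0], [0, 0, 0, 0], [0, 0, 0, 0], [0, 0, 0, 0], [0, 0, 0, 0]], fingers=20, squeeze=110)

```text
t: 18.2
tcp_pos: [0.616, 0.2806, 0.2103]
orientation: [0.94, 0.342, 0.0, -0.0]
wrist_force: [0.8, -1.1, -2.6]
finger_gap: 0.331
```

```bash
python3 lean.py b6 side top
```

```text
18.2 [0.616  0.2806 0.2103] 28.30259664553001 [ 0.7893 -1.0567 -2.5976] [ 0.059  -0.0407  0.0005]
side 803 slope [0.0907 0.079 ] tilt deg 6.858807939439022 axis at collar [0.6186 0.2821] at flange [0.616  0.2799]
top 296 slope [0.0887 0.0973] tilt deg 7.501176025976561 axis at collar [0.6196 0.2833] at flange [0.6171 0.2806]
```

View pics/b6_side.png

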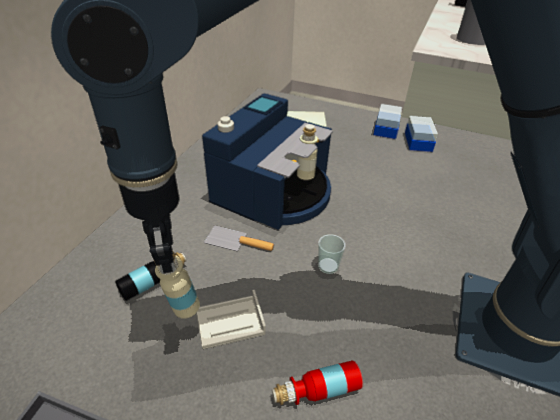

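It hangs held at about 7° tilt, inside 0.17 rad but not ideal for the notch. I'll ease again, jiggle slightly along the swing plane to break friction, and regrip.

Call:
servo_tool(targets=[[0, 0, 0, 0], [0, 0, 0, 0], [0, 0, 0, 0]], fingers=32.5, squeeze=20)

```text
t: 18.6
tcp_pos: [0.6161, 0.2806, 0.2103]
orientation: [0.94, 0.342, 0.0, -0.0]
wrist_force: [-0.3, -0.6, -2.6]
finger_gap: 0.382
```

Call:
servo_tool(targets=[[0, 0, 0, 0], [0, 0, 0, 0], [0, 0, 0, 0]], fingers=33.0)

```text
t: 18.9
tcp_pos: [0.6161, 0.2805, 0.2103]
orientation: [0.94, 0.342, 0.0, -0.0]
wrist_force: [0.1, -0.3, -3.8]
finger_gap: 0.383
```

Call:
servo_tool(targets=[[-0.012, -0.01, 0, 0], [0.012, 0.01, 0, 0], [-0.012, -0.01, 0, 0], [0.012, 0.01, 0, 0], [-0.012, -0.01, 0, 0], [0.006, 0.005, 0, 0], [0, 0, 0, 0], [0, 0, 0, 0]], fingers=33.15)

```text
t: 19.7
tcp_pos: [0.6137, 0.2786, 0.2102]
orientation: [0.94, 0.342, -0.0, -0.0]
wrist_force: [0.1, 0.2, -3.5]
finger_gap: 0.391
```

```bash
python3 lean.py b7 side
```

```text
19.7 [0.6137 0.2786 0.2102] 33.424895533122296 [ 0.0725  0.2241 -3.4657] [ 0.0328 -0.0032  0.0047]
side 769 slope [0.0109 0.0152] tilt deg 1.0707548895260093 axis at collar [0.6159 0.2803] at flange [0.6156 0.2799]
```

Call:
servo_tool(targets=[[0, 0, 0, 0], [0, 0, 0, 0], [0, 0, 0, 0]], fingers=31)

```text
t: 20.05
tcp_pos: [0.6136, 0.2785, 0.2103]
orientation: [0.94, 0.342, -0.0, 0.0]
wrist_force: [0.5, 0.3, -3.0]
finger_gap: 0.381
```

Call:
servo_tool(targets=[[0, 0, 0, 0], [0, 0, 0, 0], [0, 0, 0, 0], [0, 0, 0, 0], [0, 0, 0, 0]], fingers=20, squeeze=110)

```text
t: 20.55
tcp_pos: [0.6137, 0.2785, 0.2103]
orientation: [0.94, 0.342, -0.0, 0.0]
wrist_force: [0.4, -0.7, -2.9]
finger_gap: 0.333
```

```bash
python3 lean.py b8 side top; python3 -c "
from h import *
crop(pickle.load(open('vl_side.pkl','rb')),130,210,110,120,5,'pics/b8c.png')"
```

```text
20.55 [0.6137 0.2785 0.2103] 28.444107244308082 [ 0.4375 -0.7138 -2.8663] [ 0.0371 -0.0397 -0.0061]
side 788 slope [0.0298 0.0261] tilt deg 2.267559486060093 axis at collar [0.616  0.2799] at flange [0.6152 0.2792]
top 251 slope [0.027  0.0502] tilt deg 3.2617042755792562 axis at collar [0.6172 0.2818] at flange [0.6164 0.2803]
```

View pics/b8c.png

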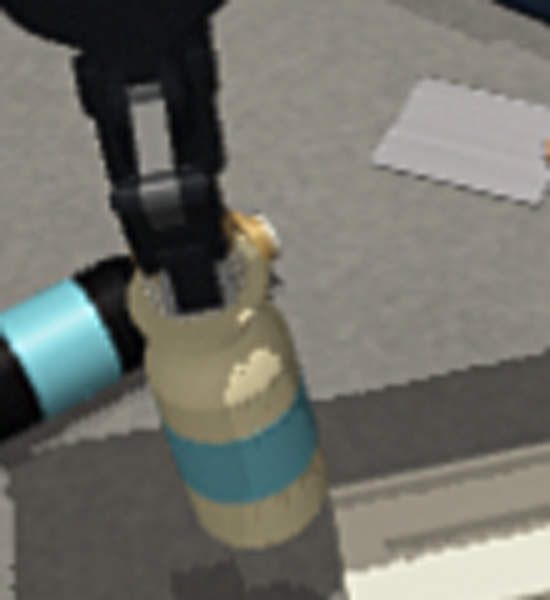

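Held firmly at about 2–3° tilt (side 2.3°, top 3.3°). The white tip at crop (265,235) belongs to the black look-alike behind. Next I'll carry it to the front of the notch, turning the jaws to lie along the slide direction.

Call:
servo_tool(targets=[[-0.01, -0.037, 0, 0.008], [-0.016, -0.06, 0, 0.016], [-0.02, -0.0745, 0, 0.018], [-0.02, -0.0745, 0, 0.018], [-0.02, -0.0745, 0, 0.018], [-0.02, -0.0745, 0, 0.018], [-0.02, -0.0745, 0, 0.018], [-0.02, -0.0745, 0, 0.018], [-0.02, -0.0745, 0, 0.018], [-0.02, -0.0745, 0, 0.018], [-0.02, -0.0745, 0, 0.018], [-0.02, -0.0745, 0, 0.018], [-0.02, -0.0745, 0, 0.018], [-0.02, -0.0745, 0, 0.012], [-0.016, -0.06, 0, 0.006], [-0.01, -0.037, 0, 0], [0, 0, 0, 0], [0, 0, 0, 0], [0, 0, 0, 0]])

```text
t: 22.55
tcp_pos: [0.4973, -0.1554, 0.2105]
orientation: [0.747, 0.664, 0.0, -0.0]
wrist_force: [-0.2, 0.7, -2.6]
finger_gap: 0.333
```

```bash
python3 lean.py b9 side top; python3 -c "
from plant import sensors
from scipy.spatial.transform import Rotation as R
import numpy as np
M=R.from_quat(sensors.observe()['orientation']).as_matrix();print(np.rad2deg(np.arctan2(M[1,1],M[0,1])))"
```

```text
22.55 [ 0.4973 -0.1554  0.2105] 28.411759497369726 [-0.193   0.7321 -2.563 ] [ 0.0218 -0.0463 -0.019 ]
side 507 slope [-0.0016  0.0435] tilt deg 2.4906282556104626 axis at collar [ 0.4985 -0.1529] at flange [ 0.4986 -0.1541]
top 33 slope [ 0.6576 -0.1565] tilt deg 34.05904834380617 axis at collar [ 0.5748 -0.1539] at flange [ 0.5564 -0.1495]
-6.718814817888036
```

View pics/b9_side.png

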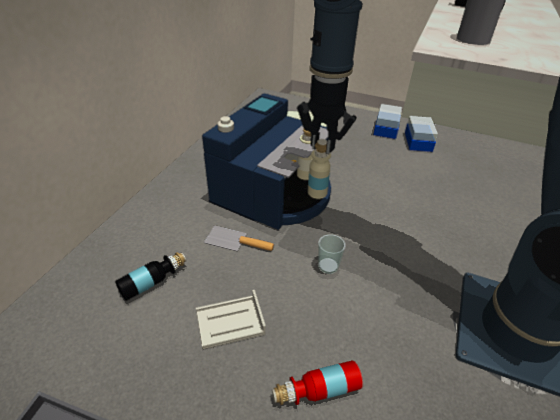

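View pics/b9_top.png

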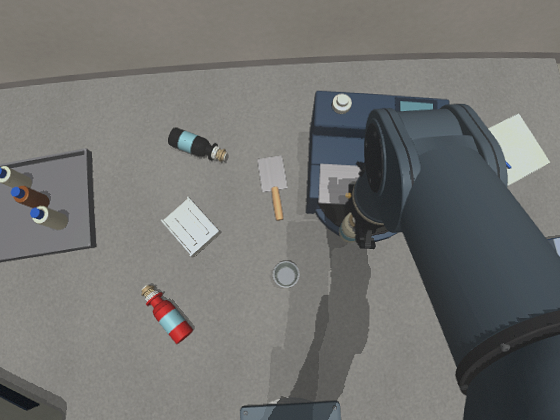

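```bash
python3 - <<'E'
from h import *
np.set_printoptions(precision=2,suppress=True)
for n,o,yaw in(("top",(572.23,-214.46),-6.88),("side",(570.78,-211.47),-6.82)):
    P=np.load(f"plate_{n}.npy")*1000;y=np.deg2rad(yaw);R=np.array([[np.cos(y),np.sin(y)],[-np.sin(y),np.cos(y)]]);q=(P-o)@R.T
    for lo,hi in((-12,-4),(-8,2),(0,10)):
        k=(q[:,0]>lo)&(q[:,0]<hi)&(abs(q[:,1]-48)<25);a=q[k];print(n,lo,hi,"low",np.sort(a[a[:,1]<48,1]),"high",np.sort(a[a[:,1]>48,1]))
d=pickle.load(open("v0.pkl","rb"));crop(d["side"],265,130,60,50,10,"pics/notch.png");
v=d["side"]
# grid of predicted notch outline (side frame)
im=cv2.resize(v["image"][130:180,265:325],None,fx=12,fy=12,interpolation=cv2.INTER_CUBIC)
o=np.array([570.78,-211.47]);y=np.deg2rad(-6.82);R=np.array([[np.cos(y),-np.sin(y)],[np.sin(y),np.cos(y)]])
L=[(-35,69.5),(-29,63.5),(0,63.5),(8,63.5),(15.5,56),(15.5,40),(8,32.5),(0,32.5),(-29,32.5),(-35,26.5)]
p=proj(v,[np.r_[(o+R@np.array(a))/1000,.165] for a in L]);p=((p-[265,130]+.5)*12).astype(np.int32)
cv2.polylines(im,[p],False,(0,0,255),1);cv2.imwrite("pics/notch.png",im)
E
```

```text
top -12 -4 low [31.2  31.24 33.29] high [65.11 67.28 67.34]
top -8 2 low [31.24 31.28 31.31 31.35] high [65.39 67.34 67.4  67.51 69.57]
top 0 10 low [31.35 31.38 31.42 31.45 33.62] high [63.48 65.39 65.44 65.5  65.56 67.51]
side -12 -4 low [29.21 30.54 31.87] high [62.06 63.36 64.6 ]
side -8 2 low [30.54 31.87 33.2 ] high [62.06 62.11 63.36 64.66]
side 0 10 low [30.48 31.82 33.15] high [62.11 63.41 64.71]
```

View pics/notch.png

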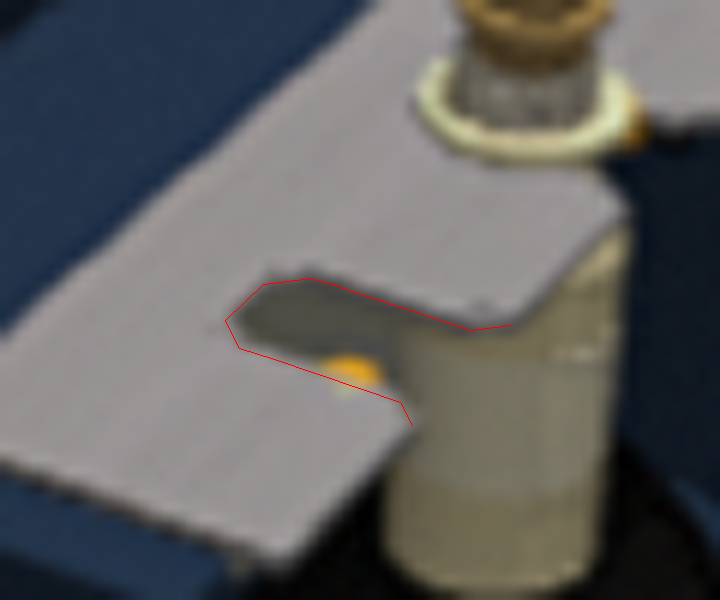

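Call:
servo_tool(targets=[[0, -0.001, -0.02, 0], [0, 0, -0.04, 0], [0, 0, -0.02, 0], [0, 0, -0.003, 0], [0, 0, 0, 0], [0, 0, 0, 0]])

```text
t: 23.25
tcp_pos: [0.4972, -0.157, 0.1775]
orientation: [0.748, 0.664, 0.0, 0.0]
wrist_force: [-0.6, 0.6, -3.7]
finger_gap: 0.334
```

```bash
python3 lean.py b10 side; python3 - <<'E'
from h import *
from plant import sensors
v=pickle.load(open("vl_side.pkl","rb"));s=sensors.observe();t=s["tcp_pos"]
im=cv2.resize(v["image"][110:210,275:355],None,fx=6,fy=6,interpolation=cv2.INTER_CUBIC)
dr=lambda P,c:cv2.polylines(im,[((proj(v,P)-[275,110]+.5)*6).astype(np.int32)],False,c,1)
th=np.linspace(0,2*np.pi,40);ax=np.array([t[0]+.0013,t[1]+.0013])
zc=t[2]+.0194
dr([np.r_[ax+.023*np.array([np.cos(a),np.sin(a)]),zc-.026] for a in th],(0,0,255))
dr([np.r_[ax+[0,-.006]+.025*np.array([np.cos(a),np.sin(a)]),zc-.143] for a in th],(0,255,0))
dr([np.r_[ax+.0115*np.array([np.cos(a),np.sin(a)]),zc+.011] for a in th],(255,0,0))
o=np.array([570.78,-211.47]);y=np.deg2rad(-6.82);R=np.array([[np.cos(y),-np.sin(y)],[np.sin(y),np.cos(y)]])
L=[(-35,125),(-35,69.5),(-29,63.5),(0,63.5),(8,63.5),(15.5,56),(15.5,40),(8,32.5),(0,32.5),(-29,32.5),(-35,26.5),(-35,-20)]
dr([np.r_[(o+R@np.array(a))/1000,.165] for a in L],(0,0,255))
cv2.imwrite("pics/b10c.png",im)
E
```

```text
23.25 [ 0.4972 -0.157   0.1775] 28.530337624955163 [-0.5896  0.6449 -3.6588] [-0.022   0.0226  0.0187]
side 478 slope [0.0033 0.0483] tilt deg 2.7702882449941475 axis at collar [ 0.4991 -0.154 ] at flange [ 0.499  -0.1553]
```

View pics/b10c.png

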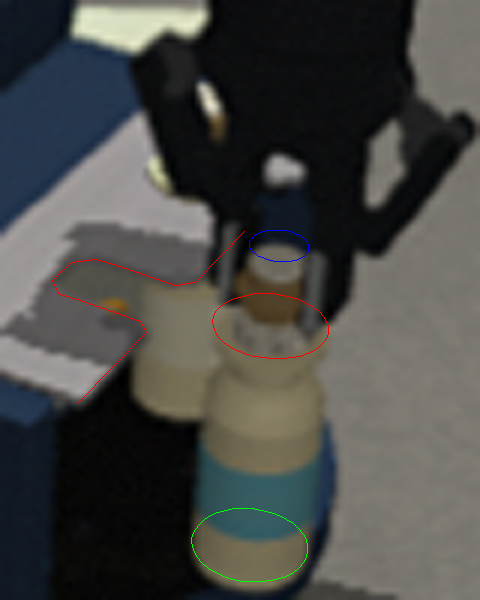

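```bash
python3 - <<'E'
from h import *
from lean import fit
np.set_printoptions(precision=4,suppress=True)
v=pickle.load(open("vl_side.pkl","rb"));c=cloud(v);hsv=cv2.cvtColor(v["image"],cv2.COLOR_BGR2HSV)
piv=np.array([.499,-.154,.197])
near=(v["range_z"]>0)&(np.hypot(c[...,0]-.499,c[...,1]+.156)<.032)
lab=near&(hsv[...,0]>80)&(hsv[...,0]<105)&(hsv[...,1]>55)&(c[...,2]<.15)
z=c[lab][:,2];print("label z",np.percentile(z,[1,3,50,97,99]),"-> base",np.percentile(z,1)-.0306,np.percentile(z,99)-.065,np.median(z)-.0478)
# profile of radius vs z using fitted axis
q,k,z0=fit(v,piv)
P=c[near];a=np.array([q[0],q[1],1]);a/=np.linalg.norm(a);D_=P-np.r_[q[2:4],z0];s=D_@a;r=np.linalg.norm(np.cross(D_,a),axis=1)
for lo in np.arange(-.05,.13,.003):
    kk=(s>=lo)&(s<lo+.003)&(r<.03)
    if kk.sum()>2: print("z%.3f n%d r%.4f"%(lo+z0,kk.sum(),np.percentile(r[kk],85)),end="; ")
E
```

```text
label z [0.0175 0.0776 0.0956 0.1121 0.1131] -> base -0.013144113109859915 0.048124696705079184 0.047781258318477134
z0.037 n4 r0.0268; z0.049 n3 r0.0245; z0.052 n16 r0.0257; z0.055 n18 r0.0257; z0.058 n16 r0.0259; z0.061 n17 r0.0256; z0.064 n17 r0.0256; z0.067 n14 r0.0259; z0.070 n19 r0.0262; z0.073 n15 r0.0260; z0.076 n19 r0.0261; z0.079 n18 r0.0261; z0.082 n17 r0.0262; z0.085 n20 r0.0263; z0.088 n19 r0.0260; z0.091 n15 r0.0260; z0.094 n16 r0.0274; z0.097 n18 r0.0262; z0.100 n18 r0.0265; z0.103 n21 r0.0261; z0.106 n19 r0.0261; z0.109 n16 r0.0262; z0.112 n26 r0.0259; z0.115 n17 r0.0253; z0.118 n18 r0.0258; z0.121 n18 r0.0262; z0.124 n23 r0.0256; z0.127 n22 r0.0253; z0.130 n15 r0.0266; z0.133 n25 r0.0256; z0.136 n32 r0.0247; z0.139 n24 r0.0237; z0.142 n34 r0.0227; z0.145 n41 r0.0209; z0.148 n27 r0.0190; z0.151 n10 r0.0156; z0.154 n7 r0.0151; z0.163 n16 r0.0243; z0.166 n62 r0.0228; z0.169 n24 r0.0224; z0.172 n16 r0.0167; z0.175 n15 r0.0176; z0.178 n24 r0.0159; z0.181 n16 r0.0200; z0.184 n19 r0.0239; z0.187 n14 r0.0271; z0.190 n28 r0.0262; z0.193 n43 r0.0240; z0.196 n27 r0.0240; z0.199 n33 r0.0220; z0.202 n58 r0.0224; z0.205 n15 r0.0269; z0.208 n19 r0.0269; z0.211 n17 r0.0269; z0.214 n18 r0.0199;
```

The bottle slid about 5 mm down in the pads while eased: base at z≈0.048 and flange at ≈0.1635. I'll raise it to clear the plate, correct the lateral offset and approach.

Call:
servo_tool(targets=[[0, 0.0025, 0.0145, 0], [0, 0, 0, 0], [0.0248, -0.003, 0, 0], [0.0248, -0.003, 0, 0], [0.0124, -0.0015, 0, 0], [0, 0, 0, 0], [0, 0, 0, 0]])

```text
t: 24.0
tcp_pos: [0.5215, -0.1589, 0.1826]
orientation: [0.748, 0.664, -0.0, -0.0]
wrist_force: [-0.2, -0.2, -3.2]
finger_gap: 0.33
```

```bash
python3 lean.py b11 side; cat > ov.py <<'E'
from h import *
import sys
v=pickle.load(open("vl_side.pkl","rb"))
x,y0,w,h,k=265,105,85,100,6
im=cv2.resize(v["image"][y0:y0+h,x:x+w],None,fx=k,fy=k,interpolation=cv2.INTER_CUBIC)
dr=lambda P,c:cv2.polylines(im,[((proj(v,P)-[x,y0]+.5)*k).astype(np.int32)],False,c,1)
o=np.array([570.78,-211.47]);y=np.deg2rad(-6.82);R=np.array([[np.cos(y),-np.sin(y)],[np.sin(y),np.cos(y)]])
L=[(-35,125),(-35,69.5),(-29,63.5),(0,63.5),(8,63.5),(15.5,56),(15.5,40),(8,32.5),(0,32.5),(-29,32.5),(-35,26.5),(-35,-20)]
dr([np.r_[(o+R@np.array(a))/1000,.165] for a in L],(0,0,255))
cv2.imwrite("pics/"+sys.argv[1],im)
E
python3 ov.py b11c.png
```

```text
24.0 [ 0.5215 -0.1589  0.1826] 28.191434212448826 [-0.1984 -0.1544 -3.2325] [ 0.0373 -0.0133 -0.0115]
side 470 slope [0.0008 0.0472] tilt deg 2.700078180436238 axis at collar [ 0.5231 -0.1562] at flange [ 0.5231 -0.1575]
```

View pics/b11c.png

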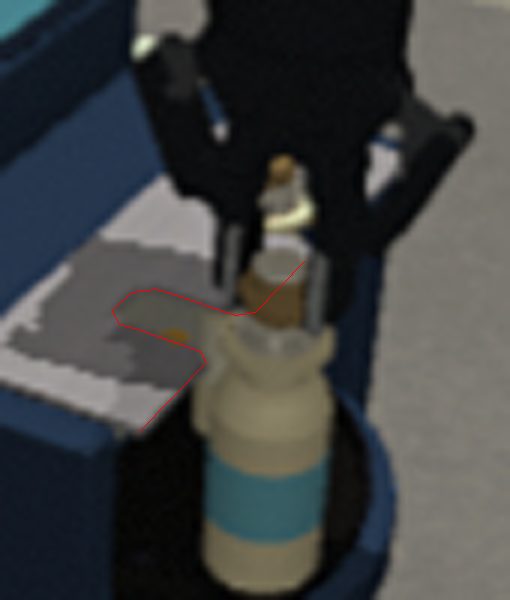

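Call:
servo_tool(targets=[[0.0124, -0.0015, 0, 0], [0.0124, -0.0015, 0, 0], [0.0124, -0.0015, 0, 0], [0, 0, 0, 0]])

```text
t: 24.45
tcp_pos: [0.5374, -0.1609, 0.1829]
orientation: [0.748, 0.664, 0.0, 0.0]
wrist_force: [-0.2, 0.4, -2.5]
finger_gap: 0.331
```

```bash
python3 lean.py b12 side;python3 ov.py b12c.png
```

```text
24.45 [ 0.5374 -0.1609  0.1829] 28.238025677775724 [-0.2308  0.3868 -2.4797] [-0.011  -0.0132 -0.0087]
side 471 slope [0.0004 0.0452] tilt deg 2.587283412422682 axis at collar [ 0.5389 -0.1581] at flange [ 0.5389 -0.1594]
```

View pics/b12c.png

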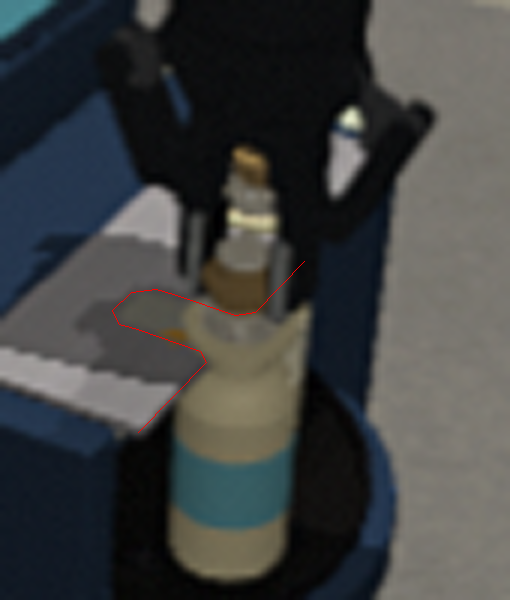

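Call:
servo_tool(targets=[[0.0075, -0.0009, 0, 0], [0.0075, -0.0009, 0, 0], [0.0075, -0.0009, 0, 0], [0, 0, 0, 0]])

```text
t: 24.9
tcp_pos: [0.546, -0.162, 0.1829]
orientation: [0.748, 0.664, 0.0, 0.0]
wrist_force: [0.4, 0.6, -3.3]
finger_gap: 0.33
```

```bash
python3 lean.py b13 side
```

```text
24.9 [ 0.546  -0.162   0.1829] 28.223808648971772 [ 0.4126  0.6405 -3.2551] [ 0.0091  0.0062 -0.0051]
side 468 slope [0.0019 0.045 ] tilt deg 2.5774875197194818 axis at collar [ 0.5476 -0.1595] at flange [ 0.5476 -0.1608]
```

Call:
servo_tool(targets=[[0.0075, -0.0009, 0, 0], [0.0075, -0.0009, 0, 0], [0, 0, 0, 0]], squeeze=120)

```text
t: 25.25
tcp_pos: [0.5496, -0.1639, 0.182]
orientation: [0.748, 0.663, -0.002, -0.001]
wrist_force: [-6.0, -3.5, -4.2]
finger_gap: 0.328
```

```bash
python3 lean.py b14 side; python3 ov.py b14c.png
```

```text
25.25 [ 0.5496 -0.1639  0.182 ] 28.009582222592655 [-6.0478 -3.5128 -4.2411] [-0.7432  1.1712  0.0303]
side 436 slope [0.0162 0.0777] tilt deg 4.537046117094128 axis at collar [ 0.5517 -0.1602] at flange [ 0.5513 -0.1624]
```

View pics/b14c.png

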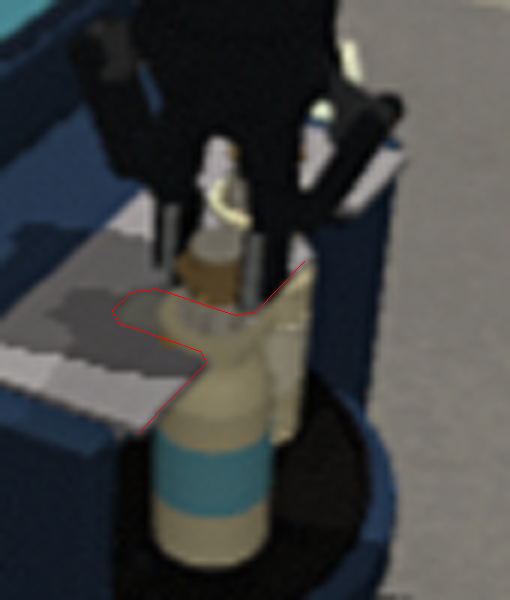

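Call:
servo_tool(targets=[[0.0075, -0.0009, 0, 0], [0.0075, -0.0009, 0, 0], [0, 0, 0, 0]])

```text
t: 25.6
tcp_pos: [0.5562, -0.1653, 0.1822]
orientation: [0.748, 0.663, -0.002, -0.0]
wrist_force: [-2.4, -4.6, -5.7]
finger_gap: 0.322
```

```bash
python3 lean.py b15 side
```

```text
25.6 [ 0.5562 -0.1653  0.1822] 27.53973587041926 [-2.3554 -4.6163 -5.6992] [-1.2637  0.5765 -0.0352]
side 421 slope [0.0106 0.0867] tilt deg 4.992204103928752 axis at collar [ 0.5577 -0.1627] at flange [ 0.5575 -0.1651]
```

Call:
servo_tool(targets=[[0.0075, -0.0009, 0, 0], [0.0075, -0.0009, 0, 0], [0.0075, -0.0009, 0, 0], [0, 0, 0, 0]])

```text
t: 26.05
tcp_pos: [0.5666, -0.1665, 0.1826]
orientation: [0.748, 0.663, -0.001, 0.001]
wrist_force: [0.9, -5.3, -5.3]
finger_gap: 0.327
```

```bash
python3 lean.py b16 side; python3 ov.py b16c.png
```

```text
26.05 [ 0.5666 -0.1665  0.1826] 27.95293436652238 [ 0.9428 -5.2552 -5.2773] [-1.2751 -0.0963  0.0037]
side 380 slope [0.0141 0.1029] tilt deg 5.931455923641419 axis at collar [ 0.5689 -0.1623] at flange [ 0.5685 -0.1651]
```

View pics/b16c.png

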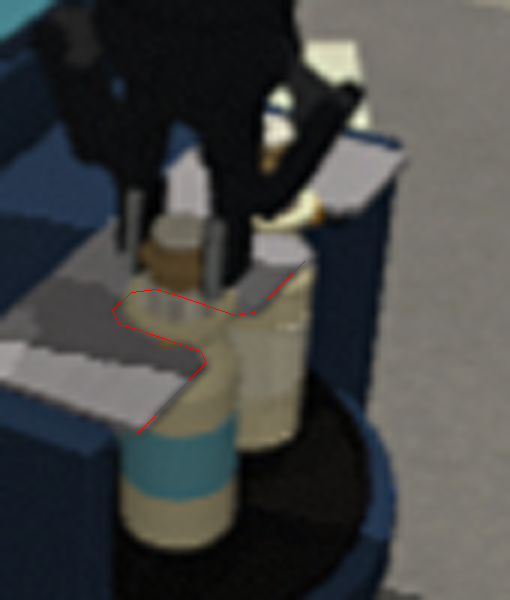

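Call:
servo_tool(targets=[[0.0075, -0.0009, 0, 0], [0.0075, -0.0009, 0, 0], [0.005, -0.0006, 0, 0], [0, 0, 0, 0], [0, 0, 0, 0]])

```text
t: 26.6
tcp_pos: [0.5749, -0.1651, 0.183]
orientation: [0.748, 0.664, 0.0, 0.0]
wrist_force: [1.7, -1.3, -3.5]
finger_gap: 0.328
```

```bash
python3 lean.py b17 side; python3 ov.py b17c.png
```

```text
26.6 [ 0.5749 -0.1651  0.183 ] 27.991501044523563 [ 1.7441 -1.3189 -3.4722] [-0.3285 -0.3449 -0.0462]
side 316 slope [0.0092 0.0834] tilt deg 4.798617050186271 axis at collar [ 0.5771 -0.1609] at flange [ 0.5768 -0.1633]
```

View pics/b17c.png

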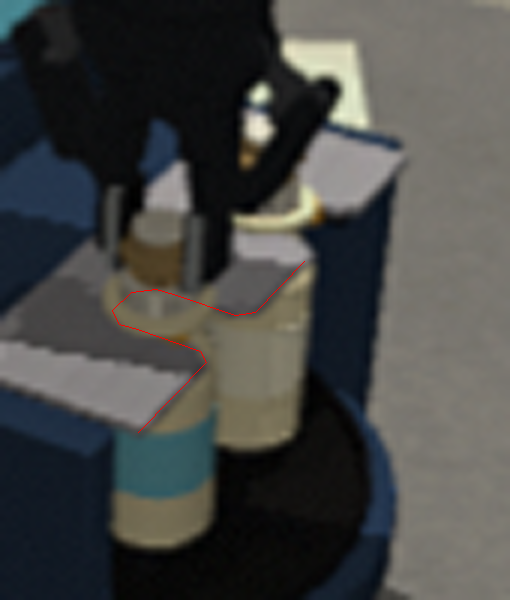

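Call:
servo_tool(targets=[[0, 0, -0.004, 0], [0, 0, -0.003, 0], [0, 0, 0, 0]])

```text
t: 26.95
tcp_pos: [0.5747, -0.1655, 0.18]
orientation: [0.748, 0.664, 0.0, 0.0]
wrist_force: [1.3, -1.4, -2.5]
finger_gap: 0.328
```

```bash
python3 lean.py b18 side
```

```text
26.95 [ 0.5747 -0.1655  0.18  ] 27.976541340028287 [ 1.3124 -1.4093 -2.4912] [-0.3205 -0.5024 -0.0115]
side 335 slope [0.007  0.0814] tilt deg 4.669742070301431 axis at collar [ 0.5765 -0.1613] at flange [ 0.5763 -0.1636]
```

Call:
servo_tool(targets=[[0, 0, -0.0025, 0], [0, 0, -0.0025, 0], [0, 0, 0, 0]])

```text
t: 27.3
tcp_pos: [0.5746, -0.1663, 0.1791]
orientation: [0.748, 0.664, -0.0, 0.001]
wrist_force: [-1.6, -3.4, 7.8]
finger_gap: 0.327
```

```bash
python3 lean.py b19 side; python3 ov.py b19c.png
```

```text
27.3 [ 0.5746 -0.1663  0.1791] 27.95685728624252 [-1.6147 -3.3789  7.783 ] [-0.6718  0.4154  0.0363]
side 329 slope [0.0016 0.0431] tilt deg 2.4723672860034718 axis at collar [ 0.5763 -0.1631] at flange [ 0.5763 -0.1643]
```

View pics/b19c.png

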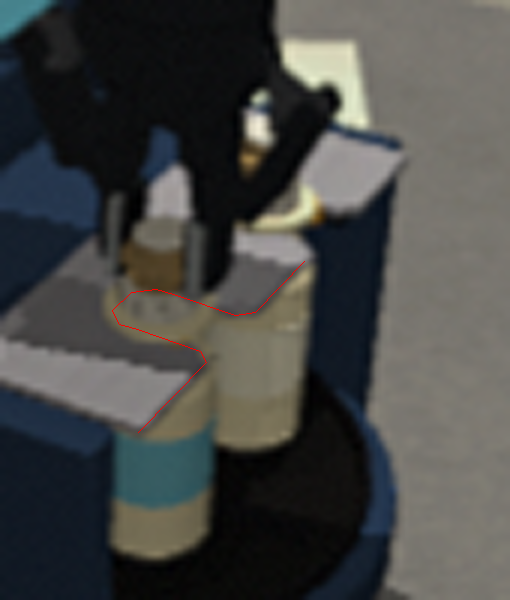

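Call:
servo_tool(targets=[[0, 0, 0, 0], [0, 0, 0, 0], [0, 0, 0, 0], [0, 0, 0, 0]], fingers=33.5, squeeze=20)

```text
t: 27.75
tcp_pos: [0.5748, -0.1659, 0.1783]
orientation: [0.748, 0.664, 0.0, 0.0]
wrist_force: [-0.1, -5.4, 3.0]
finger_gap: 0.395
```

Call:
servo_tool(targets=[[0, 0, 0, 0], [0, 0, 0, 0], [0, 0, 0, 0], [0, 0, 0, 0], [0, 0, 0, 0]], fingers=56)

```text
t: 28.25
tcp_pos: [0.5744, -0.1652, 0.178]
orientation: [0.748, 0.664, -0.0, -0.0]
wrist_force: [0.0, 0.4, -0.4]
finger_gap: 0.656
```

```bash
python3 lean.py b20 side; python3 ov.py b20c.png
```

```text
28.25 [ 0.5744 -0.1652  0.178 ] 55.982054020519634 [ 0.0478  0.3511 -0.3847] [-0.0355  0.0029 -0.0222]
side 338 slope [0.0087 0.013 ] tilt deg 0.8960444970671259 axis at collar [ 0.5776 -0.1634] at flange [ 0.5774 -0.1637]
```

View pics/b20c.png

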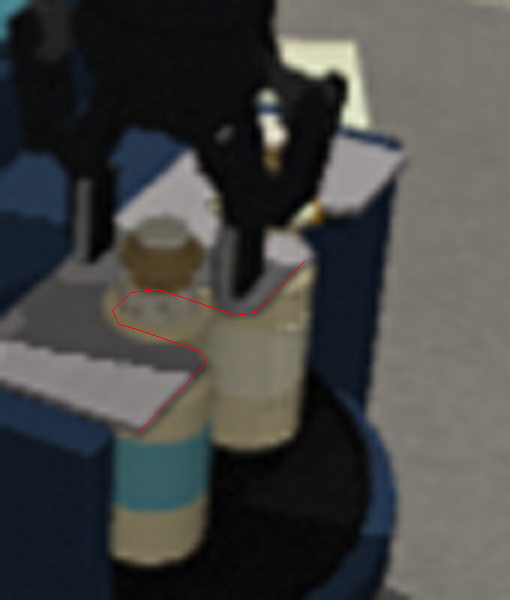

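Released, and the wrist force is about zero. I'll raise straight up, back off and check.

Call:
servo_tool(targets=[[0, 0, 0.025, 0], [0, 0, 0.05, 0], [0, 0, 0.075, 0], [0, 0, 0.1, 0], [0, 0, 0.1, 0], [-0.1, 0, 0.05, 0], [-0.1, -0.1, 0.02, 0], [-0.1, -0.1, 0, 0], [-0.05, -0.1, 0, 0], [0, -0.1, 0, 0], [0, -0.1, 0, 0], [0, -0.1, 0, 0], [0, -0.05, 0, 0], [0, 0, 0, 0], [0, 0, 0, 0], [0, 0, 0, 0]])

```text
t: 29.9
tcp_pos: [0.4446, -0.4145, 0.3457]
orientation: [0.747, 0.664, 0.0, 0.0]
wrist_force: [-0.2, -0.7, -0.9]
finger_gap: 0.658
```

```bash
python3 - <<'E'
from h import *
from plant import sensors,vision
from lean import fit
np.set_printoptions(precision=4,suppress=True)
s=sensors.observe();print(s["t"],s["tcp_pos"],s["wrist_force"])
for n in("side","top"):
    v=vision.get_image(n);pickle.dump(v,open(f"vl_{n}.pkl","wb"));cv2.imwrite(f"pics/f_{n}.png",v["image"])
    q,k,z0=fit(v,np.array([.577,-.165,.193]));print(n,k,q[:2],np.rad2deg(np.hypot(*q[:2])),"at flange",q[2:4]+q[:2]*.082)
crop(pickle.load(open("vl_top.pkl","rb")),300,150,150,100,5,"pics/f_topc.png")
E
python3 ov.py f_sidec.png
```

```text
29.9 [ 0.4446 -0.4145  0.3457] [-0.2471 -0.7082 -0.9444]
side 341 [0.0014 0.0058] 0.34035358207950117 at flange [ 0.5766 -0.1645]
top 69 [-0.0006  0.0015] 0.09408261742092147 at flange [ 0.5764 -0.1643]
```

View pics/f_sidec.png

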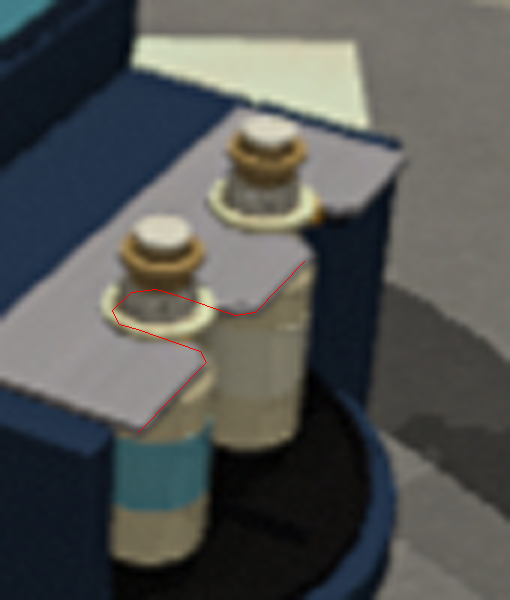

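View pics/f_topc.png

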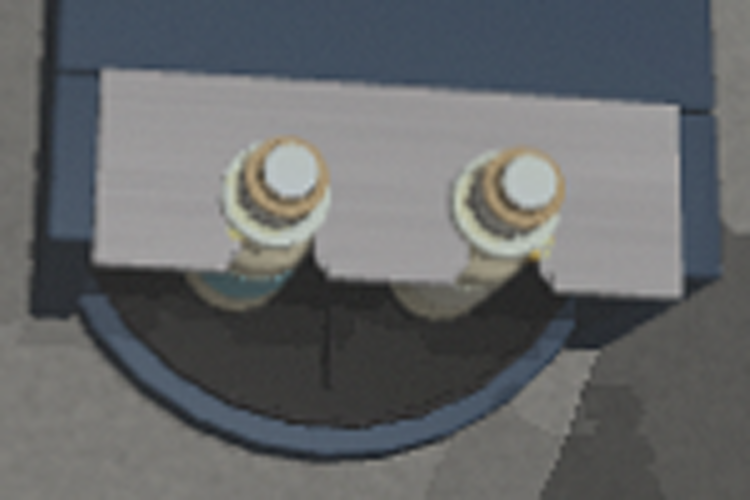

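View pics/f_top.png

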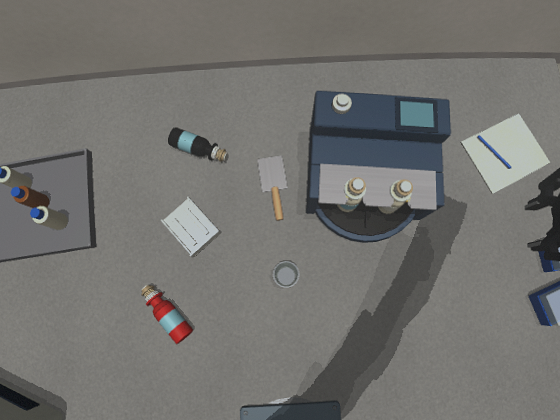

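```bash
python3 - <<'E'
from h import *
from lean import fit
np.set_printoptions(precision=4,suppress=True)
y=np.deg2rad(-6.83);X=np.array([np.cos(y),np.sin(y)]);Y=np.array([-np.sin(y),np.cos(y)])
d0=pickle.load(open("v0.pkl","rb"))
r={}
for n in("side","top"):
    v=pickle.load(open(f"vl_{n}.pkl","rb"))
    for nm,p in(("blue",(.577,-.165)),("nb",(.566,-.260))):
        piv=np.r_[p,.193]
        q,k,z0=fit(v,piv);print(n,nm,k,"slope",q[:2],"at flange",q[2:4]+q[:2]*.082);r[nm]=q[2:4]+q[:2]*.082
        # flange/cap via top surface depth points
        c=cloud(v);m=(v["range_z"]>0)&(np.hypot(c[...,0]-p[0],c[...,1]-p[1])<.03)&(c[...,2]>.2)&(c[...,2]<.212)
        print("   tip",c[m].mean(0),m.sum()); 
        m=(v["range_z"]>0)&(np.hypot(c[...,0]-p[0],c[...,1]-p[1])<.028)&(c[...,2]>.1675)&(c[...,2]<.173);print("   flange top z",np.median(c[m][:,2]),m.sum())
    dd=r["blue"]-r["nb"];print(n,"diff machine frame",dd@X,dd@Y)
    b=np.array([.5765,-.1638])
    # did neighbour move?
    for nm,u in(("orig",d0[n]),("now",v)):
        q,k,z0=fit(u,np.r_[.566,-.260,.193]);print("  nb",nm,q[2:4])
E
```

```text
side blue 341 slope [0.0014 0.0058] at flange [ 0.5766 -0.1645]
   tip [ 0.5752 -0.1622  0.2032] 53
   flange top z 0.16916199326640258 79
side nb 346 slope [0.0068 0.0119] at flange [ 0.567  -0.2612]
   tip [ 0.5658 -0.2595  0.2034] 42
   flange top z 0.16983351111370187 64
side diff machine frame -0.0019080315634942757 0.09714418477393309
  nb orig [ 0.5665 -0.2618]
  nb now [ 0.5664 -0.2622]
top blue 69 slope [-0.0006  0.0015] at flange [ 0.5764 -0.1643]
   tip [ 0.5755 -0.1639  0.2045] 111
   flange top z 0.16982067193062456 146
top nb 55 slope [ 0.0071 -0.0065] at flange [ 0.5673 -0.2633]
   tip [ 0.565  -0.2603  0.2042] 102
   flange top z 0.16955881382393517 142
top diff machine frame -0.002791793108713618 0.09934437818759323
  nb orig [ 0.5667 -0.2624]
  nb now [ 0.5668 -0.2627]
```

```bash
python3 - <<'E'
from h import *
a=pickle.load(open("v0.pkl","rb"))["top"]["image"];b=pickle.load(open("vl_top.pkl","rb"))["image"]
f=lambda i:cv2.resize(i[185:205,335:365],None,fx=13,fy=13,interpolation=cv2.INTER_NEAREST)
cv2.imwrite("pics/nose.png",np.hstack([f(a),f(b)]))
for i in(a,b):
    h=cv2.cvtColor(i[190:202,342:354],cv2.COLOR_BGR2HSV);print(((h[...,0]>15)&(h[...,0]<35))*h[...,1])
E
```

```text
[[  0   0   0   0   0   0   0   0   0   0   0   0]
 [  0   0   0   0   0   0   0   0   0   0   0   0]
 [  0   0   0   0   8   0  35  84  10   0   0   0]
 [  0   0   0   5  31   0  87 130 112  58   0   0]
 [  0   0   0   0  45  24  91 132 116  61   0   0]
 [  0   0   0  49  63  53 103 130 120  87   0   0]
 [  0   0   0  40  77  66 105 132 118  73   0   0]
 [  0   0   0   0  58  59 104 128 100   0   0   0]
 [  0   0   0   0  11   9  49  98  28   0   0   0]
 [  0   0   0   0   0   0   0   0   0   0   0   0]
 [  0   0   0   0   0   0   0   6   5   0   0   0]
 [  0   0   0   0   0   0   0   0   6   0   0   0]]
[[ 0  0  0  0  0 35 22 14 38 73 79 77]
 [ 0  0  4  0  0 35 31 22 16 32 68 75]
 [ 0  0  9  0  0 36  0 31 16 18 22 48]
 [ 0  0  0  0  0  0  0  0 26 15 13 23]
 [ 0  0  0 13  0  0  0  0 34 28 16  0]
 [ 0  0  0 19 34  0  0  0  0  0  0 31]
 [ 0  0  0 30 75 65  0  0  0  0  0  0]
 [ 0  0  0  6 59 63 68 25  0  0  0  0]
 [ 0  0  0  0 11 11 45 51 22  0  0  0]
 [ 0  0  0  0  0  0 22 41 40 39 24 21]
 [ 0  0  0  0  0  0 32 42 38 41 42 42]
 [ 0  0  0  0  0 26 39 40 42 41 42 41]]
```

View pics/nose.png

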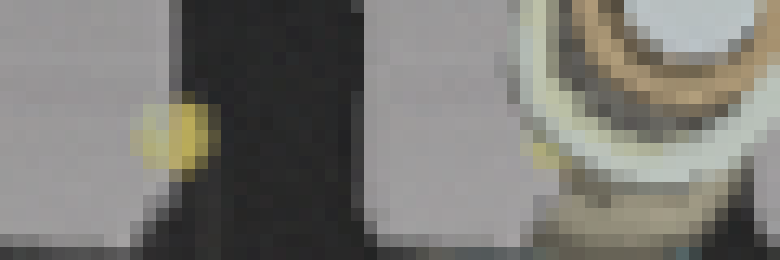

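The brass nose pixels at top (345–347, 196–197) match the first picture, so the catch has sprung out. The bottle is released and plumb. I'll hand in.

```bash
python3 -c "
from plant import sign_off
print(sign_off())"
```

```text
the job is handed in; nothing more can be done
None
```

The blue-labelled bottle is hanging in the free notch, released and plumb, and I handed the job in at about 30 s of the 61 s. I picked it up by the collar, eased it until it swung down, and gripped it firmly again at about 2–3° of tilt. I then slid it past the spring catch, set it on its flange, let go and backed away.

**Last checks:**
- **Tilt:** under 0.4° in both cameras.
- **Position:** about 0.7 mm from the measured place by the side camera, and about 3 mm by the top camera (limit 4 mm).
- **Height:** the top of the flange is at about 169–170 mm, as expected for a seated bottle.
- **Catch:** the visible edge of the brass nose looks the same as at the start, so it has sprung out again.
- **Other things:** the white-label bottle is within 0.5 mm of where it was. The rest look unmoved by eye only, and the wrist force is about zero.

**What went wrong or disagreed:**
- **Slip while eased:** the bottle slid about 5 mm down in the pads. I spotted this before the notch and raised the arm to make up for it.
- **First regrip:** it left the bottle leaning about 7°, so I eased and gripped a second time.
- **How far home:** the two cameras placed the notch about 3 mm apart, and I used the side view. Compared with the white-label bottle, ours may sit 1–3 mm less far in.

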